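# Set up a nose mould for casting

## Task

Set up the nose mould for casting on the round plywood board: stand the nose master upright in the middle of the board, put the dark grey pipe sleeve over it so that it stands on the board all round the nose, lay the black cover on the sleeve with its spigot inside and its neck up, and last put the steel ring weight over the neck so that it lies flat on the cover. Set each part down rather than dropping it, and leave the other things on the table where they are.

Things in the scene. Friction and masses are not known exactly. Their poses are not given: they have to be found in the camera images.
- board_top (a point): Round plywood casting board, 110 mm across, 18 mm thick, fixed to the table, with two thin dark circles drawn about its middle (52 and 72 mm across). This point is the middle of its upper face, 18 mm above the table; z is up. The stack is built here.
- nose_center (a point): Nose master, loose, about 90 g: a skin-coloured life-size nose, face up, on an off-white upright round plaster puck. The puck is 48 mm across and 26 mm high; the nose rises 18 mm more, inside the puck's outline (44 mm high in all). Grip it by the puck. This point is on its axis, 22 mm above its underside; z is up. Which way the nose points does not matter.
- sleeve_center (a point): Sleeve, loose, about 80 g: a plain dark grey plastic pipe standing upright, open at both ends, 66 mm outside, 60 mm inside (wall 3 mm), 65 mm high. This point is its centre, on the axis, half-way up (32.5 mm); z is up along the axis. It passes over the nose's puck with 6 mm to spare all round.
- cover_neck (a point): Cover, loose, 70 g, black plastic, neck up. From below: round spigot 52 mm across, 6 mm deep (it stands on this); disc 66 mm across, 6 mm thick; round neck 34 mm across (26 mm bore), 44 mm high: grip it here. This point: on the axis, half-way up the neck, 34 mm above the spigot's underside, 28 mm above the disc's; z up. Spigot in sleeve: 4 mm to spare all round; the disc then lies on its rim.
- weight_center (a point): Ring weight, loose, about 0.42 kg: a plain bright steel ring 62 mm across outside, 46 mm inside, 44 mm high, standing flat. This point is its centre, on the axis, half-way up (22 mm); z is up. It passes over the cover's neck with 6 mm to spare all round.
- ear_block_center (a point): Bystander, loose, leave it: upright black block 44 x 58 mm, 100 mm high, with a skin-coloured ear on one side. This point is its centre, 50 mm up.
- tape_center (a point): Bystander, loose, leave it: roll of straw-coloured masking tape lying flat, 90 mm across outside, 72 mm inside, 24 mm high. This point is its centre, 12 mm up.
- tub_center (a point): Bystander, loose, leave it: empty white plastic mixing tub, open at the top, 84 mm across the rim, 75 mm high. This point is its centre, half-way up.
- bottle_center (a point): Bystander, loose, leave it: white bottle with a dark red cap, 48 mm across, 140 mm high, near the far edge. This point is its centre, half-way up.
- spatula: Bystander, loose, leave it: modelling spatula, steel blade and wooden handle, 190 mm long, lying near the far edge. Its origin is at its middle on the underside, x along its length.

How it is judged:
On the way, in this order (a step that is already met when the one before it is completed fails the run):
1. the nose master stands in the middle of the board (z of nose_center in the frame of board_top between 0.018 and 0.026 m and angle between nose_center's own z axis and vertical below 0.08 rad and horizontal distance between nose_center and board_top below 0.015 m), for 0.2 s.
2. the sleeve stands on the board around the nose (z of sleeve_center in the frame of board_top between 0.0285 and 0.0365 m and angle between sleeve_center's own z axis and vertical below 0.08 rad and horizontal distance between sleeve_center and board_top below 0.02 m and horizontal distance between sleeve_center and nose_center below 0.01 m), for 0.2 s.
3. the cover lies on the sleeve, spigot inside, neck up (z of cover_neck in the frame of board_top between 0.088 and 0.098 m and angle between cover_neck's own z axis and vertical below 0.08 rad and horizontal distance between cover_neck and sleeve_center below 0.008 m), for 0.2 s.
4. the ring weight lies on the cover, around the neck (z of weight_center in the frame of board_top between 0.088 and 0.098 m and angle between weight_center's own z axis and vertical below 0.08 rad and horizontal distance between weight_center and cover_neck below 0.01 m), for 0.2 s.
At the end, for the whole second after the job is handed in: All upright, released, at rest: nose on the board within 15 mm of its middle; sleeve on the board round it (axes within 10 mm; board 20 mm); cover on the sleeve, spigot inside (axes within 8 mm); ring weight on the cover round the neck (axes within 10 mm). Heights within 4 to 5 mm, tilt 0.08 rad (all of step 1 and all of step 2 and all of step 3 and all of step 4 and linear speed of each of nose, sleeve, cover, weight below 0.02 m/s); the robot touches nothing.
It fails at once if the nose is dropped (it falls free, faster than 0.7 m/s: a drop of more than 25 mm) (linear speed of nose above 0.7 m/s and contact force between the fingers and nose below 0.05 N).
It fails at once if the sleeve is dropped (it falls free, faster than 0.7 m/s: a drop of more than 25 mm) (linear speed of sleeve above 0.7 m/s and contact force between the fingers and sleeve below 0.05 N).
It fails at once if the cover is dropped (it falls free, faster than 0.7 m/s: a drop of more than 25 mm) (linear speed of cover above 0.7 m/s and contact force between the fingers and cover below 0.05 N).
It fails at once if the weight is dropped (it falls free, faster than 0.7 m/s: a drop of more than 25 mm) (linear speed of weight above 0.7 m/s and contact force between the fingers and weight below 0.05 N).
It fails at once if a bystander is moved by more than 30 mm (distance of any of ear_block_center, tape_center, tub_center, bottle_center, spatula from where it was at the start of the episode above 0.03 m).
It also fails if it takes over 112 s, if anything falls off the work surface, if the arm or the gripper's body presses on something with over 40 N, if the wrist force passes 120 N, or if a joint passes its speed limit or range.

## Robot

A 7-joint arm with a two-finger parallel gripper is mounted at the origin on the work surface. World frame = base frame: x ahead of the robot, y to its left, z up, the work surface at z = 0. Lengths are in m, angles in rad, forces in N, time in s.
With the tool pointing down it reaches from about 0.425 to 0.925 m from the base axis. Payload 6.8 kg.
Tool frame: the origin (TCP) lies at the very end of the fingers, on their centre line; the grasp point (between the pads) lies 19 mm behind it; x points along the fingers, y is the direction in which the jaws open and shut, and the axes are right-handed (so a half turn about x gives the same grasp; the last joint's range is limited). The gripper opens to 85 mm and grips with 20 to 120 N. Pads are 22 mm wide; open, the fingers measure 114 mm over their backs; the gripper's body (76 mm by 85 mm) begins 54 mm behind the grasp point. The pads swing forward as they close: fully open they stand 13 mm farther back than shut.
Start: joints at [1.056, 0.477, 0.022, 1.555, -0.011, 1.109, -0.083], TCP at [0.267, -0.62, 0.198] pointing down, gripper open.
Joint ranges: [-2.96, 2.96], [-0.34, 2.1], [-1.41, 1.46], [0.24, 2.44], [-1.37, 4.51], [0.17, 1.92], [-2.96, 2.96]. Speed limits (rad/s): [2.39, 2.39, 3.14, 3.14, 3.14, 3.14, 3.14].

## Interface

Orientations are given as a rotation vector (axis times angle).
In Python, from bench import get_obs, grab_frame, camera_info, hand_in gives the robot as it stands.
- The arm moves only by the tool apply_moves, never from a script. Its argument "series" is text: rows parted by semicolons, each of 7 numbers parted by spaces: the turn, a rotation vector about the tool's x, y, z in rad, then the shift along the tool's x, y, z in m, then the opening, from 0 (shut) to 1 (fully open). In form: wx wy wz tx ty tz hand; .... A call has 1 to 12 rows; each row is the pose to reach, as a shift and turn from the pose commanded when the call began, along the tool's axes at that moment; what a row does not reach only later rows make up. A row lasts 1/8 s, in which the tool goes at most 62.5 mm and 10.7 degrees, less where a joint would pass 70% of its speed; a pose out of reach is approached as far as the arm can. A call with a gripper value outside its range is refused whole. The fingers move at their own pace and stop on an object; "force" is the grip in N (left out, the last holds). Time passes only in rows, so rows that repeat a pose let the fingers close. It gives the time, the measured TCP pose, the force and the opening at its end, in the units of the state.
- get_obs(): the state, without advancing time (a new reading comes with each control period).
- grab_frame(name): name is "scene" or "top" or "wrist"; returns the picture (400x640x3 uint8, blue, green, red); there is no depth.
- camera_info(name): a dict with "fov_y" (degrees; the focal length in pixels is half the picture's height over the tangent of half this angle, whatever the lens; pixels are square), "cx", "cy" (the principal point, pixels), "rvec" (rotation vector, rad) and "tvec" (3), from world to camera coordinates, as OpenCV has them. Camera axes: x right, y down, z forward; pixel columns grow to the right and rows downward; lengths in m; the calibration is good to about 2 mm. A picture is of the moment at which its call begins: read the wrist's pose just before it. camera_info takes no time and is no camera call; for the wrist camera it gives the pose at the moment of the call.
- hand_in(): hands the job in, once; it reports no verdict.
The state is a dict: "clock": time; "joints": joint angles; "qvel": joint speeds; "tau": joint torques, N m; "tcp_pos": TCP position; "orientation": TCP orientation; "contact_force": force on the tool from outside, world axes, zero at the start; "moment": the same for the moment, N m; "grip_width": finger opening in m.
Only numpy, scipy, OpenCV 4.12 (cv2) and the standard library are available. Lean on these libraries where they do the work, as an engineer would, in place of code of your own. Each camera call takes 0.05 s, during which the arm holds its last target.

## Working session

There is one attempt and no reset: what is moved stays moved. The work goes in short steps, Python scripts to look and compute and a tool call to move; the robot and the scene stay as the last step left them, time stands still between calls to the robot, and variables do not carry over. Pictures are saved under pics/ and viewed, and the job is handed in when it is done.

Besides the shell and the picture viewer there is one more tool, called after ">>>" as a command line: name --argument value ..., lists and objects as JSON in quotes. apply_moves: Moves the arm, as the interface text tells. Its arguments: {"type":"object","properties":{"series":{"type":"string"},"force":{"type":"number"}},"required":["series"]}

```bash
ls; mkdir -p pics
python3 - <<'E'
from bench import *
import cv2
o=get_obs(); print({k:(v if not hasattr(v,'round') else v) for k,v in o.items()})
for n in("scene","top","wrist"):
    cv2.imwrite(f"pics/{n}0.png",grab_frame(n)); print(n,camera_info(n))
E
```

```text
pics
{'clock': 0.0, 'joints': array([ 1.05594376,  0.4777643 ,  0.02234799,  1.55647168, -0.01148571,
        1.10932487, -0.08307033]), 'qvel': array([-2.56851805e-03,  5.40419318e-04,  1.05760584e-03, -1.20704015e-03,
        1.22256883e-03, -3.66400172e-05, -2.38691172e-04]), 'tau': array([ 5.14277672e-04, -5.96448576e+01,  1.60779074e+00, -2.81194103e+01,
        1.23992699e-02,  9.48830915e-03,  7.23557918e-06]), 'tcp_pos': array([ 0.26675595, -0.61932365,  0.19704142]), 'orientation': array([ 1.99778301,  0.41395982, -1.99884379]), 'contact_force': array([-0.52844606, -0.65271935,  0.13416707]), 'moment': array([-0.07057569, -0.015185  , -0.02701901]), 'grip_width': 0.08572612930610325}
scene {'fov_y': 48.55507137314785, 'cx': 330.2513241410775, 'cy': 194.67885026867148, 'rvec': array([ 1.77385787,  1.32020845, -0.71877223]), 'tvec': array([-0.17953851, -0.22066865,  1.62161229])}
top {'fov_y': 47.785587620905055, 'cx': 318.3242782857095, 'cy': 195.08538151870835, 'rvec': array([ 2.12675709, -2.12849514,  0.10832546]), 'tvec': array([0.01508293, 0.61564535, 0.8495337 ])}
wrist {'fov_y': 71.49841419625824, 'cx': 320.81535838410196, 'cy': 201.0478146960562, 'rvec': array([-2.40222372,  1.58002047,  0.24601958]), 'tvec': array([-0.67518905, -0.04015083,  0.37995301])}
```

View pics/scene0.png

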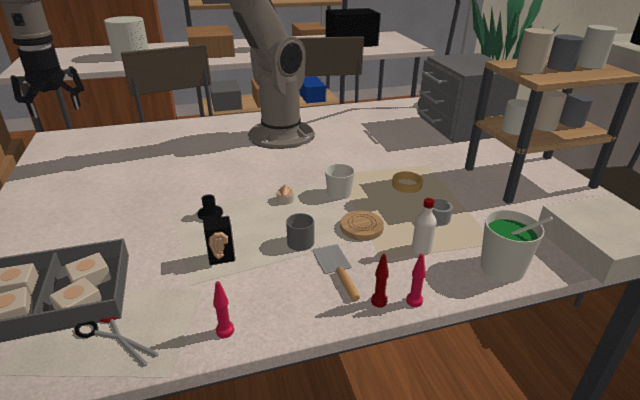

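View pics/top0.png

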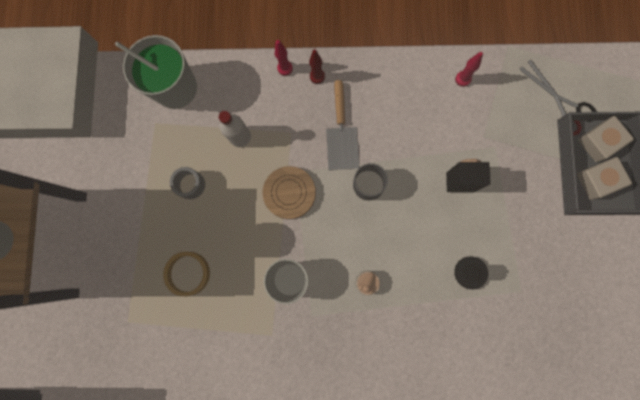

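View pics/wrist0.png

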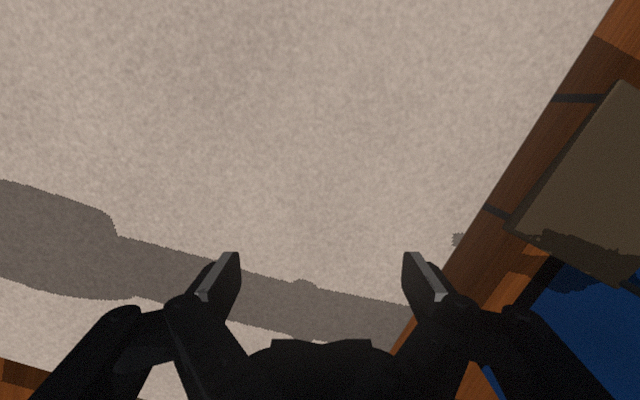

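The overhead view shows the board at about (289,192), sleeve (370,182), ring (187,183), nose (368,282), cover (472,272), and the bystanders tub (287,281), tape (187,274), ear block (468,177), bottle (230,128). I'll enlarge it to read rims.

```bash
cat > h.py <<'E'
import numpy as np, cv2
from bench import *
from scipy.spatial.transform import Rotation as R
def K(ci): 
    f=200/np.tan(np.radians(ci['fov_y']/2)); return np.array([[f,0,ci['cx']],[0,f,ci['cy']],[0,0,1]])
def back(ci,u,v,z):
    M=R.from_rotvec(ci['rvec']).as_matrix(); c=-M.T@ci['tvec']
    d=M.T@np.linalg.inv(K(ci))@[u,v,1]; return c+d*(z-c[2])/d[2]
def proj(ci,P):
    return cv2.projectPoints(np.atleast_2d(np.array(P,float)),ci['rvec'],ci['tvec'],K(ci),None)[0].reshape(-1,2)
def circ(x,y,z,d,n=72):
    a=np.linspace(0,2*np.pi,n); return np.c_[x+d/2*np.cos(a),y+d/2*np.sin(a),0*a+z]
def overlay(img,ci,circs,s=1,off=(0,0)):
    for (x,y,z,d,col) in circs:
        p=(proj(ci,circ(x,y,z,d))-off+.5)*s-.5
        cv2.polylines(img,[np.round(p*8).astype(np.int32)],True,col,1,cv2.LINE_AA,3)
def crop(img,u,v,w,h,s): 
    c=img[v:v+h,u:u+w]; return cv2.resize(c,None,fx=s,fy=s,interpolation=cv2.INTER_CUBIC)
E
python3 - <<'E'
from h import *
ci=camera_info("top"); img=cv2.imread("pics/top0.png")
M=R.from_rotvec(ci['rvec']).as_matrix(); print(-M.T@ci['tvec'])
g=dict(board=(289,192,.018),sleeve=(370,182,.065),weight=(187,183,.044),nose=(368,282,.026),cover=(472,272,.056),tub=(287,281,.075),tape=(187,274,.024),ear=(468,177,.1))
P={k:back(ci,*v) for k,v in g.items()}
for k in P: print(k,P[k].round(4))
c=crop(img,330,150,190,160,4); 
cs=[]
b=P
cs+= [(*P['sleeve'],.066,(0,255,0)),(*P['sleeve'],.06,(0,255,255)),(*P['nose'],.048,(0,255,0)),(*P['cover'],.034,(0,255,0)),(*P['cover'][:2],.012,.066,(0,255,255)),(*P['board'],.11,(0,255,0)),(*P['weight'],.062,(0,255,0)),(*P['weight'],.046,(0,255,255))]
cv2.imwrite("pics/c1r.png",c); c=c.copy(); overlay(c,ci,cs,4,(330,150)); cv2.imwrite("pics/c1.png",c)
d=crop(img,150,140,190,160,4); cv2.imwrite("pics/c2r.png",d); d=d.copy(); overlay(d,ci,cs,4,(150,140)); cv2.imwrite("pics/c2.png",d)
E
```

```text
[ 0.48802413 -0.02245501  0.92859163]
board [0.6261 0.0758 0.018 ]
sleeve [ 0.6379 -0.0862  0.065 ]
weight [0.6413 0.2793 0.044 ]
nose [ 0.446  -0.0824  0.026 ]
cover [ 0.4667 -0.2756  0.056 ]
tub [0.4495 0.0715 0.075 ]
tape [0.4601 0.278  0.024 ]
ear [ 0.6402 -0.2635  0.1   ]
```

View pics/c1.png

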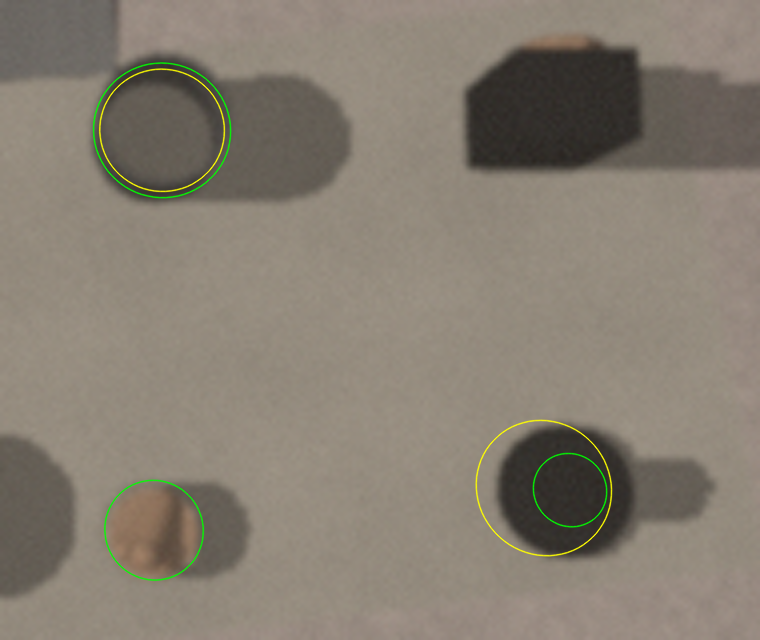

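View pics/c2.png

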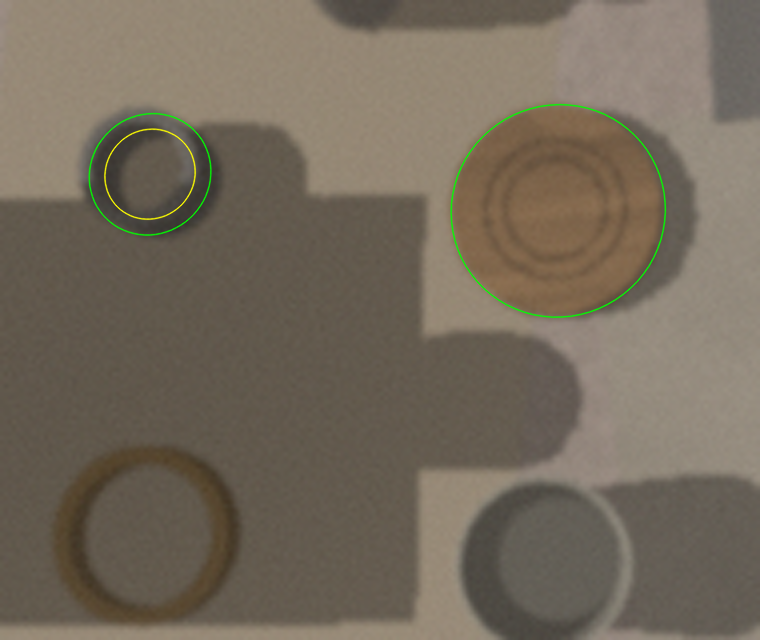

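```bash
cat >> h.py <<'E'
def down(yaw):
    # tool x down, tool y at angle yaw in the xy-plane
    x=np.array([0,0,-1.]); y=np.array([np.cos(yaw),np.sin(yaw),0]); return np.c_[x,y,np.cross(x,y)]
def rel(pos,yaw,o=None):
    o=o or get_obs(); M=R.from_rotvec(o['orientation']).as_matrix()
    w=R.from_matrix(M.T@down(yaw)).as_rotvec(); t=M.T@(np.array(pos)-o['tcp_pos'])
    print('turn',w.round(4),'deg',np.degrees(np.linalg.norm(w)).round(1),'shift',t.round(4)); return w,t
def st():
    o=get_obs(); M=R.from_rotvec(o['orientation']).as_matrix()
    print('t',round(o['clock'],2),'tcp',o['tcp_pos'].round(4),'x',M[:,0].round(3),'yaw',np.arctan2(M[1,1],M[0,1]).round(3),'q',o['joints'].round(2),'F',o['contact_force'].round(1),'grip',round(o['grip_width'],4)); return o
E
python3 - <<'E'
from h import *
o=st(); ci=camera_info("wrist"); M=R.from_rotvec(ci['rvec']).as_matrix(); c=-M.T@ci['tvec']
T=R.from_rotvec(o['orientation']).as_matrix()
print("cam in tool",(T.T@(c-o['tcp_pos'])).round(4),"cam axes in tool\n",(T.T@M.T).round(3))
yaw=np.arctan2(T[1,1],T[0,1])
for y in (yaw,np.pi/2,-np.pi/2,0,np.pi): print(y); rel([.40,-.08,.22],y)
ci=camera_info("top")
print("nose puck",back(ci,330+153/4,150+532/4,.026),"cover disc",back(ci,330+566/4,150+490/4,.012),"sleeve",back(ci,330+163/4,150+125/4,.065),"ring",back(ci,150+147/4,140+170/4,.044),"board",back(ci,150+556/4,140+209/4,.018))
E
```

```text
t 0.15 tcp [ 0.2669 -0.6195  0.1973] x [-0.001  0.001 -1.   ] yaw -1.164 q [ 1.06  0.48  0.02  1.56 -0.01  1.11 -0.08] F [-0.2  0.  -0.1] grip 0.0855
cam in tool [-0.1763  0.0008 -0.0768] cam axes in tool
 [[-0.    -0.302  0.953]
 [ 1.     0.     0.   ]
 [-0.     0.953  0.302]]
-1.1639662442451086
turn [0.     0.0001 0.0014] deg 0.1 shift [-0.0222 -0.4428 -0.3357]
1.5707963267948966
turn [-2.7348e+00 -1.8000e-03  5.0000e-04] deg 156.7 shift [-0.0222 -0.4428 -0.3357]
-1.5707963267948966
turn [4.068e-01 4.000e-04 1.300e-03] deg 23.3 shift [-0.0222 -0.4428 -0.3357]
0
turn [-1.164e+00 -7.000e-04  1.300e-03] deg 66.7 shift [-0.0222 -0.4428 -0.3357]
3.141592653589793
turn [1.9776e+00 1.4000e-03 8.0000e-04] deg 113.3 shift [-0.0222 -0.4428 -0.3357]
nose puck [ 0.44407383 -0.08283902  0.026     ] cover disc [ 0.46463715 -0.28732501  0.012     ] sleeve [ 0.63933554 -0.08766979  0.065     ] ring [0.64235527 0.27989095 0.044     ] board [0.62557671 0.07578218 0.018     ]
```

Run:
```python
from h import *
rel([.444,-.083,.2],0)
```

```text
turn [-1.164e+00 -7.000e-04  1.300e-03] deg 66.7 shift [-0.0022 -0.4226 -0.375 ]
```

>>> apply_moves --series "-1.164 -0.001 0.001 -0.002 -0.423 -0.375 1;-1.164 -0.001 0.001 -0.002 -0.423 -0.375 1;-1.164 -0.001 0.001 -0.002 -0.423 -0.375 1;-1.164 -0.001 0.001 -0.002 -0.423 -0.375 1;-1.164 -0.001 0.001 -0.002 -0.423 -0.375 1;-1.164 -0.001 0.001 -0.002 -0.423 -0.375 1;-1.164 -0.001 0.001 -0.002 -0.423 -0.375 1;-1.164 -0.001 0.001 -0.002 -0.423 -0.375 1;-1.164 -0.001 0.001 -0.002 -0.423 -0.375 1;-1.164 -0.001 0.001 -0.002 -0.423 -0.375 1;-1.164 -0.001 0.001 -0.002 -0.423 -0.375 1;-1.164 -0.001 0.001 -0.002 -0.423 -0.375 1" --force 40

```text
clock: 1.65
tcp_pos: [0.4436, -0.0847, 0.1998]
orientation: [1.21, 1.207, -1.212]
contact_force: [-0.7, 0.4, -0.5]
grip_width: 0.0853
```

Run:
```python
from h import *
st(); ci=camera_info("wrist"); im=grab_frame("wrist"); 
c=im.copy(); overlay(c,ci,[(.444,-.083,.026,.048,(0,255,0)),(.444,-.083,0,.048,(0,255,255))]); cv2.imwrite("pics/w1.png",c); cv2.imwrite("pics/w1raw.png",im); np.save("w1.npy",[*ci['rvec'],*ci['tvec']])
```

```text
t 1.65 tcp [ 0.4436 -0.0847  0.1998] x [-0.    -0.002 -1.   ] yaw -0.003 q [ 0.53  0.14 -0.52  2.03  0.09  0.99 -0.04] F [-0.7  0.4 -0.5] grip 0.0853
```

View pics/w1.png

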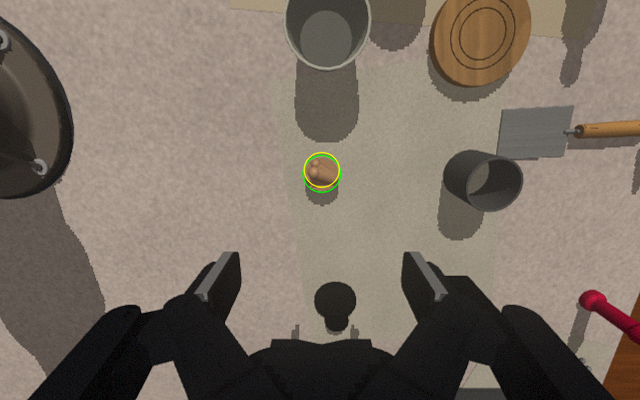

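Wrist view: nose at about (321,172) inside the predicted circles, tub (330,30), board (483,35), sleeve (485,180), cover (335,300).

Run:
```python
from h import *
im=cv2.imread("pics/w1raw.png"); ci=camera_info("wrist")
cv2.imwrite("pics/w1n.png",crop(im,285,135,80,80,8))
for z in(0,.026): print(proj(ci,[(.444,-.083,z)]))
```

```text
[[321.20699155 169.73474884]]
[[321.23565242 173.72928786]]
```

View pics/w1n.png

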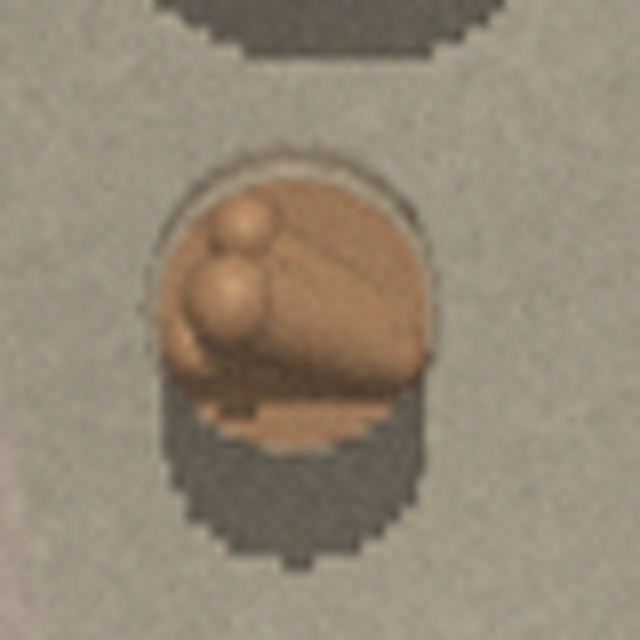

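Run:
```python
from h import *
rel([.445,-.084,.004],0)
```

```text
turn [-0.0029  0.0016  0.0003] deg 0.2 shift [ 0.1958  0.0015 -0.001 ]
```

>>> apply_moves --series "-0.003 0.002 0 0.05 0.001 -0.001 1;-0.003 0.002 0 0.1 0.001 -0.001 1;-0.003 0.002 0 0.14 0.001 -0.001 1;-0.003 0.002 0 0.165 0.001 -0.001 1;-0.003 0.002 0 0.18 0.001 -0.001 1;-0.003 0.002 0 0.19 0.001 -0.001 1;-0.003 0.002 0 0.195 0.001 -0.001 1;-0.003 0.002 0 0.196 0.001 -0.001 1;-0.003 0.002 0 0.196 0.001 -0.001 1"

```text
clock: 2.82
tcp_pos: [0.4457, -0.0824, 0.0045]
orientation: [1.208, 1.21, -1.206]
contact_force: [-0.3, 0.4, -0.2]
grip_width: 0.0854
```

Run:
```python
from h import *
st(); cv2.imwrite("pics/w2.png",grab_frame("wrist"))
```

```text
t 2.83 tcp [ 0.4457 -0.0824  0.0045] x [ 0.001  0.    -1.   ] yaw 0.003 q [ 0.4   0.46 -0.42  2.2   0.35  0.55 -0.28] F [-0.3  0.4 -0.2] grip 0.0854
```

View pics/w2.png

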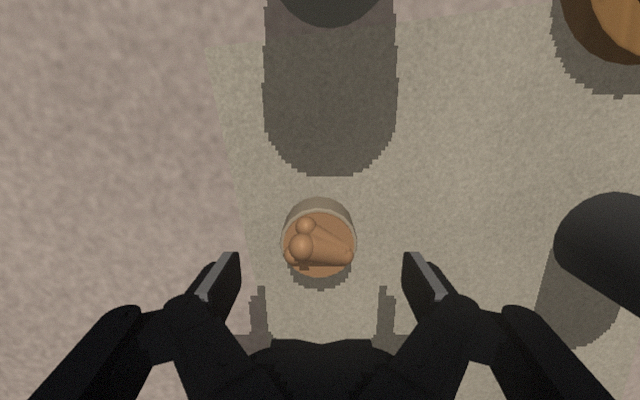

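The nose sits centred between the open fingers, disc centre about (320,245); checking along the pad width.

Run:
```python
from h import *
im=grab_frame("wrist"); ci=camera_info("wrist")
c=crop(im,260,180,120,120,5)
overlay(c,ci,[(.445,-.084,.026,.048,(0,255,0)),(.445,-.084,0,.048,(0,255,255))],5,(260,180)); cv2.imwrite("pics/w2c.png",c); st()
```

```text
t 2.92 tcp [ 0.4456 -0.0824  0.0045] x [ 0.001  0.    -1.   ] yaw 0.003 q [ 0.4   0.46 -0.42  2.2   0.35  0.55 -0.28] F [-0.2  0.7 -0.1] grip 0.0855
```

View pics/w2c.png

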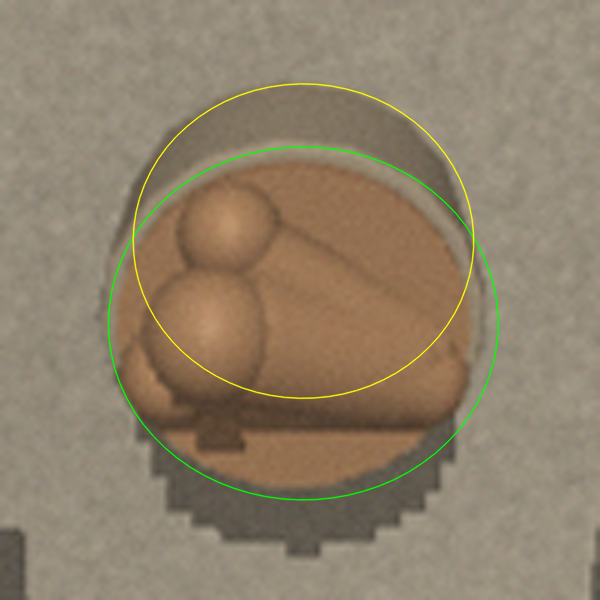

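>>> apply_moves --series "-0.003 0 0 0.001 -0.001 0.0015 1;-0.003 0 0 0.001 -0.001 0.0015 0.5;-0.003 0 0 0.001 -0.001 0.0015 0.3;-0.003 0 0 0.001 -0.001 0.0015 0;-0.003 0 0 0.001 -0.001 0.0015 0;-0.003 0 0 0.001 -0.001 0.0015 0;-0.003 0 0 0.001 -0.001 0.0015 0" --force 40

```text
clock: 3.8
tcp_pos: [0.4427, -0.0837, 0.0043]
orientation: [1.203, 1.213, -1.206]
contact_force: [-10.6, 2.4, 27.9]
grip_width: 0.0142
```

Run:
```python
from h import *
st(); cv2.imwrite("pics/w3.png",crop(grab_frame("wrist"),180,150,280,200,2))
```

```text
t 3.8 tcp [ 0.4427 -0.0837  0.0043] x [-0.002 -0.001 -1.   ] yaw 0.007 q [ 0.4   0.46 -0.42  2.2   0.35  0.55 -0.28] F [-10.6   2.4  27.9] grip 0.0142
```

View pics/w3.png

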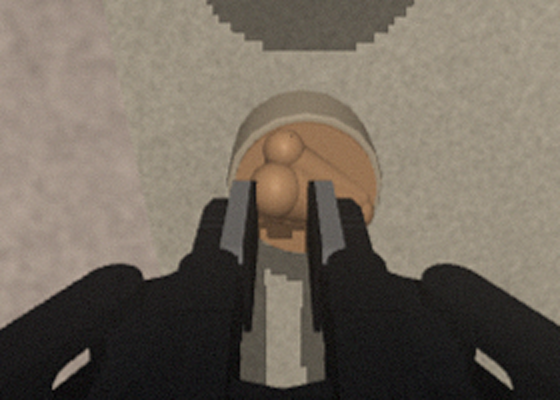

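The fingers slid over the puck onto the nose (opening 14 mm, 28 N up). Opening again straight away to look at it.

>>> apply_moves --series "0 0 0 0 0 0 1;0 0 0 0 0 0 1;0 0 0 0 0 0 1;0 0 0 0 0 0 1;0 0 0 0 0 0 1"

```text
clock: 4.47
tcp_pos: [0.4442, -0.0838, 0.0029]
orientation: [1.205, 1.212, -1.204]
contact_force: [0.3, 0.7, -0.8]
grip_width: 0.0854
```

Run:
```python
from h import *
st(); im=grab_frame("wrist"); ci=camera_info("wrist"); cv2.imwrite("pics/w4.png",crop(im,180,170,280,180,2.8)); s=grab_frame("scene"); cv2.imwrite("pics/s4.png",crop(s,210,130,160,120,5))
```

```text
t 4.47 tcp [ 0.4442 -0.0838  0.0029] x [ 0.     0.001 -1.   ] yaw 0.006 q [ 0.4   0.46 -0.42  2.2   0.35  0.55 -0.28] F [ 0.3  0.7 -0.8] grip 0.0854
```

View pics/w4.png

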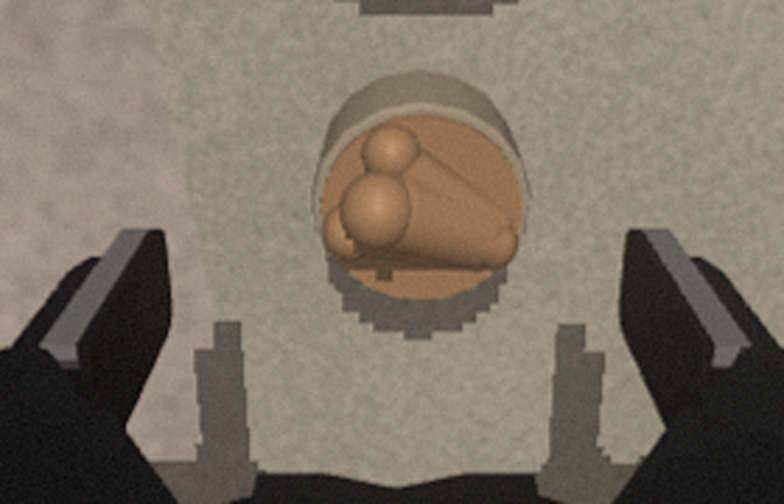

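View pics/s4.png

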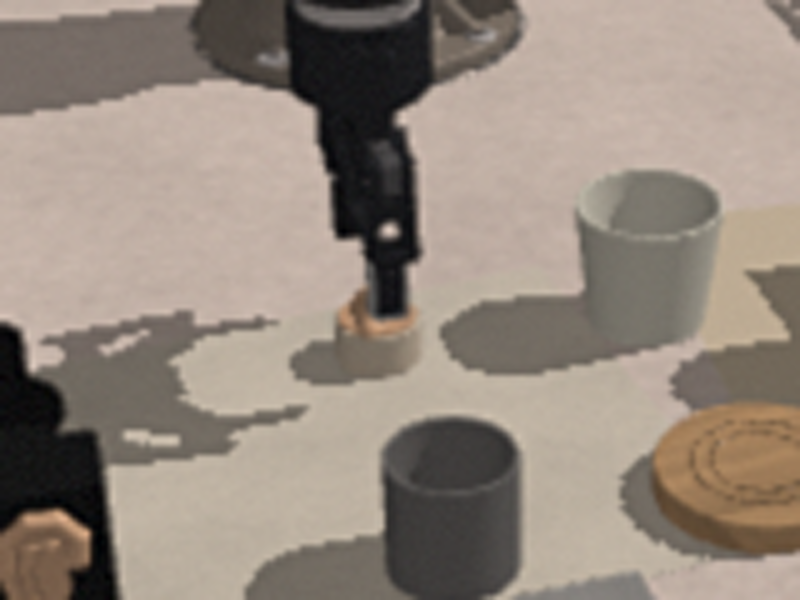

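Run:
```python
from h import *
def ray(ci,u,v):
    M=R.from_rotvec(ci['rvec']).as_matrix(); c=-M.T@ci['tvec']; return c,M.T@np.linalg.inv(K(ci))@[u,v,1]
c,d=ray(camera_info("scene"),288,193.8)
for x in(.487,.495): print("scene tip",(c+d*(x-c[0])/d[0]).round(4))
# wrist: inner front tip corners px in crop: left (164,230)/2.8, right(628,230)
w=camera_info("wrist")
L=(180+163/2.8,170+230/2.8); Rr=(180+628/2.8,170+230/2.8)
print(L,Rr)
c1,d1=ray(w,*L); c2,d2=ray(w,*Rr)
# gap 85.4mm along x => scale
s=.0854/(d2-d1)[0]; print("wrist tip",(c1+d1*s).round(4),(c2+d2*s).round(4), st()['tcp_pos'])
for nm,ci in(("scene",camera_info("scene")),):
    print(proj(ci,[(.444,-.083,0),(.444,-.083,.026)]))
```

```text
scene tip [ 0.487  -0.0815  0.0457]
scene tip [ 0.495  -0.0831  0.0507]
(238.21428571428572, 252.14285714285717) (404.28571428571433, 252.14285714285717)
t 4.58 tcp [ 0.4442 -0.0838  0.0029] x [ 0.     0.001 -1.   ] yaw 0.006 q [ 0.4   0.46 -0.42  2.2   0.35  0.55 -0.28] F [-0.2 -1.   0.1] grip 0.0855
wrist tip [ 0.4014 -0.076   0.051 ] [ 0.4868 -0.0755  0.0511] [ 0.44417407 -0.0838153   0.00294391]
[[284.6644478  200.0805657 ]
 [284.31269404 192.13328291]]
```

Both cameras put the open fingertips at z ≈ 0.046–0.051 while TCP reads 0.003, so the open tips are ~45 mm behind the reported TCP. I'll go lower in small steps, watching force.

>>> apply_moves --series "-0.006 0 0 0.005 0 0 1;-0.006 0 0 0.01 0 0 1;-0.006 0 0 0.014 0 0 1;-0.006 0 0 0.014 0 0 1"

```text
clock: 5.08
tcp_pos: [0.4438, -0.0837, -0.0114]
orientation: [1.201, 1.216, -1.2]
contact_force: [-0.1, 0.2, -0.7]
grip_width: 0.0853
```

Run:
```python
from h import *
st(); im=grab_frame("wrist");  cv2.imwrite("pics/w5.png",crop(im,180,170,280,180,2.8)); s=grab_frame("scene"); cv2.imwrite("pics/s5.png",crop(s,250,150,80,60,10))
```

```text
t 5.08 tcp [ 0.4438 -0.0837 -0.0114] x [-0.001  0.001 -1.   ] yaw 0.012 q [ 0.38  0.49 -0.4   2.21  0.38  0.51 -0.29] F [-0.1  0.2 -0.7] grip 0.0853
```

View pics/w5.png

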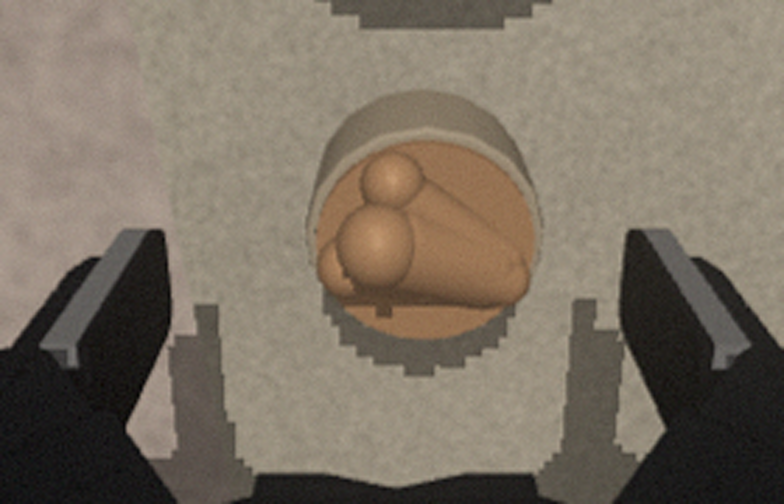

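View pics/s5.png

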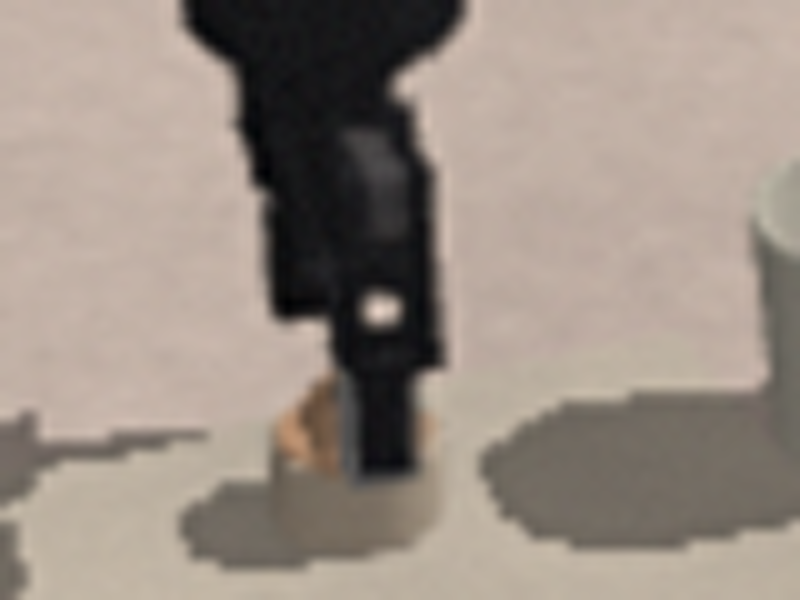

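Run:
```python
from h import *
w=camera_info("wrist")
# white rim of puck top: left 314, right 538, top 128 ; crop 2.8
for uv in((314,235),(538,235),(426,130),(426,235)):
    print(uv,back(w,180+uv[0]/2.8,170+uv[1]/2.8,.026).round(4))
rel([.449,-.083,-.033],0)
```

```text
(314, 235) [ 0.4279 -0.0829  0.026 ]
(538, 235) [ 0.4727 -0.0823  0.026 ]
(426, 130) [ 0.4498 -0.0602  0.026 ]
(426, 235) [ 0.4503 -0.0826  0.026 ]
turn [ 0.0121 -0.0008 -0.0001] deg 0.7 shift [ 0.0219  0.0048 -0.0007]
```

>>> apply_moves --series "0.01 0 0 0 0.006 0 1;0.01 0 0 0.006 0.006 0 1;0.01 0 0 0.012 0.006 0 1;0.01 0 0 0.017 0.006 0 1;0.01 0 0 0.021 0.006 0 1;0.01 0 0 0.021 0.006 0 1"

```text
clock: 5.92
tcp_pos: [0.4499, -0.0837, -0.0323]
orientation: [1.208, 1.211, -1.208]
contact_force: [0.6, -0.3, 0.1]
grip_width: 0.0853
```

Run:
```python
from h import *
st(); im=grab_frame("wrist");  cv2.imwrite("pics/w6.png",crop(im,180,170,280,180,2.8)); s=grab_frame("scene"); cv2.imwrite("pics/s6.png",crop(s,250,150,80,60,10))
```

```text
t 5.92 tcp [ 0.4499 -0.0837 -0.0323] x [-0.     0.001 -1.   ] yaw 0.002 q [ 0.35  0.53 -0.37  2.2   0.41  0.47 -0.33] F [ 0.6 -0.3  0.1] grip 0.0853
```

View pics/w6.png

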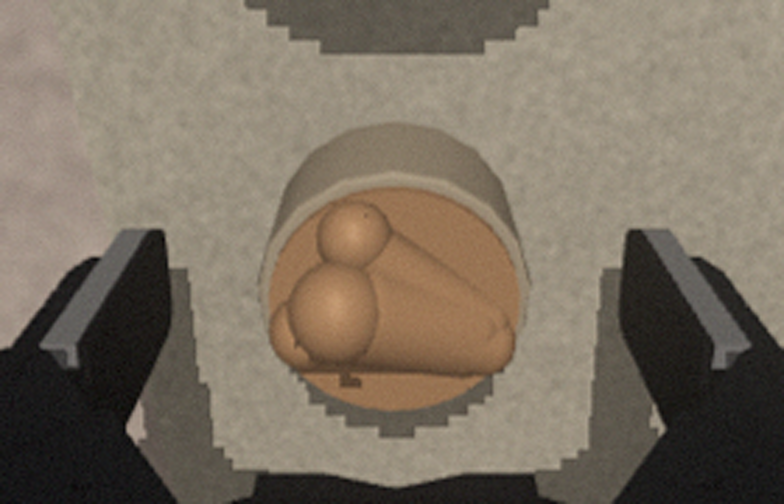

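View pics/s6.png

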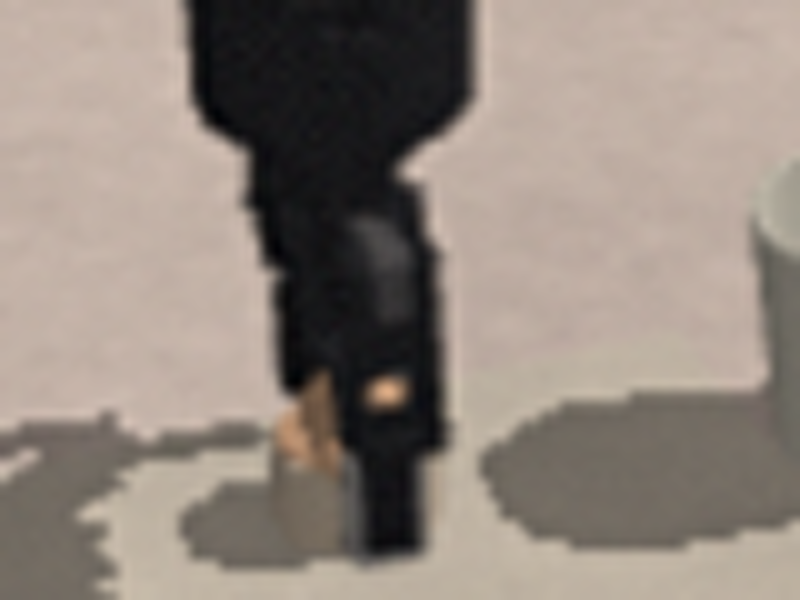

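Fingers now flank the puck (puck centre ~(395,290) in the crop, pads at x 165 and 625). Closing.

>>> apply_moves --series "0 0 0 0 0 0 0.6;0 0 0 0 0 0 0.4;0 0 0 0 0 0 0;0 0 0 0 0 0 0;0 0 0 0 0 0 0" --force 40

```text
clock: 6.65
tcp_pos: [0.4504, -0.0838, -0.0316]
orientation: [1.208, 1.21, -1.207]
contact_force: [-1.3, -0.2, 5.0]
grip_width: 0.0469
```

Run:
```python
from h import *
st(); im=grab_frame("wrist");  cv2.imwrite("pics/w7.png",crop(im,180,170,280,180,2.8)); s=grab_frame("scene"); cv2.imwrite("pics/s7.png",crop(s,250,150,80,60,10))
```

```text
t 6.65 tcp [ 0.4504 -0.0838 -0.0316] x [ 0.001  0.    -1.   ] yaw 0.002 q [ 0.35  0.53 -0.37  2.2   0.41  0.48 -0.33] F [-1.3 -0.2  5. ] grip 0.0469
```

View pics/w7.png

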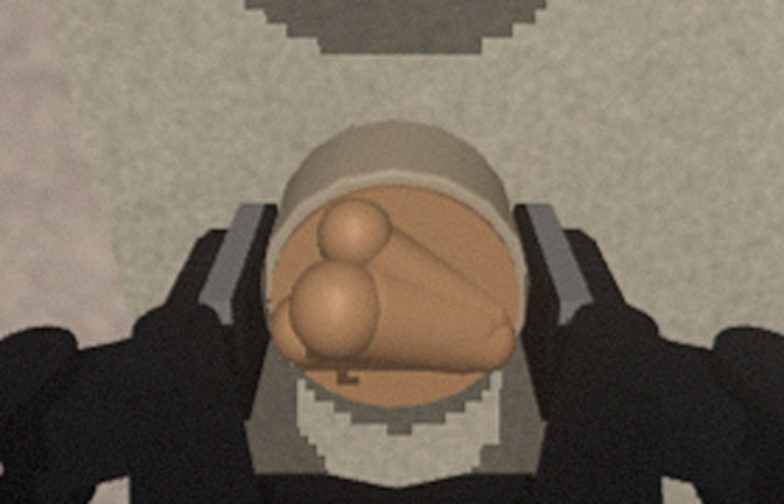

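View pics/s7.png

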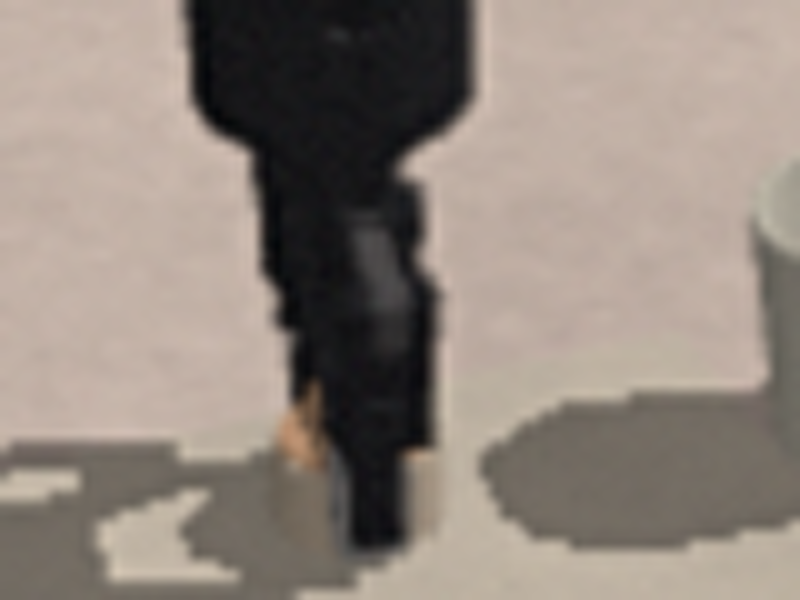

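Run:
```python
from h import *
im=cv2.imread("pics/w1raw.png"); a=np.load("w1.npy"); ci=camera_info("wrist"); ci['rvec']=a[:3]; ci['tvec']=a[3:]
c=crop(im,420,0,120,100,6); 
overlay(c,ci,[(.6256,.0758,.018,d,col) for d,col in((.11,(0,255,0)),(.072,(255,255,0)),(.052,(255,255,0)))],6,(420,0)); cv2.imwrite("pics/b1.png",c)
c=crop(im,430,130,110,90,7)
overlay(c,ci,[(.639,-.087,.065,.066,(0,255,0)),(.639,-.087,.065,.06,(0,255,255)),(.639,-.087,0,.06,(255,255,0))],7,(430,130)); cv2.imwrite("pics/b2.png",c)
t=cv2.imread("pics/top0.png"); ct=camera_info("top"); c=crop(t,255,155,75,75,8)
overlay(c,ct,[(.6256,.0758,.018,d,col) for d,col in((.11,(0,255,0)),(.072,(255,255,0)),(.052,(255,255,0)))],8,(255,155)); cv2.imwrite("pics/b3.png",c)
```

View pics/b1.png

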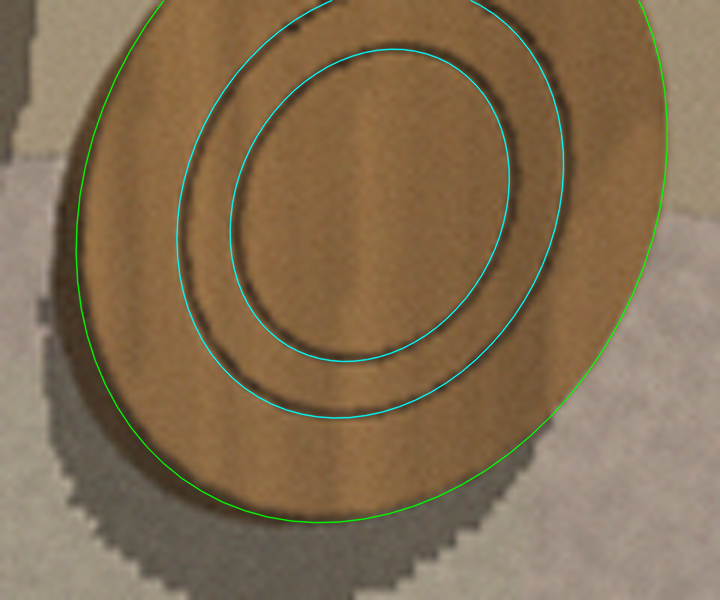

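View pics/b2.png

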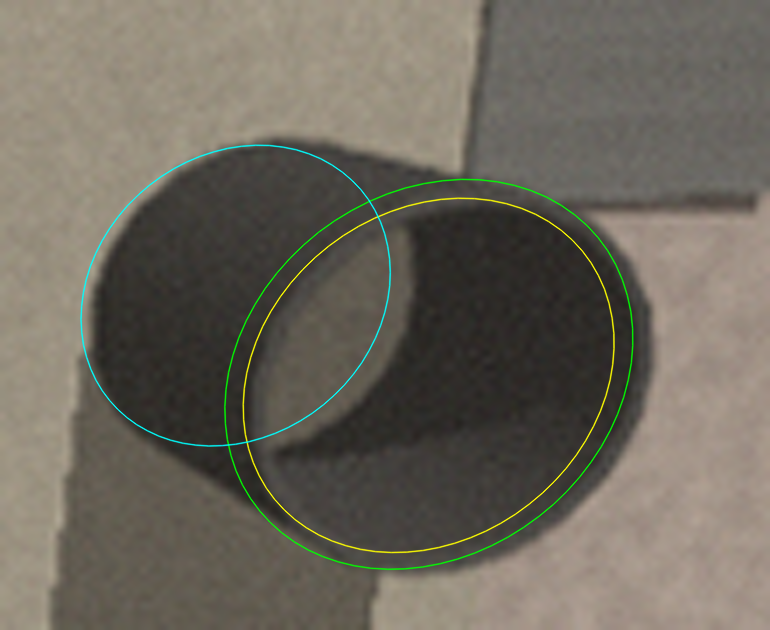

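View pics/b3.png

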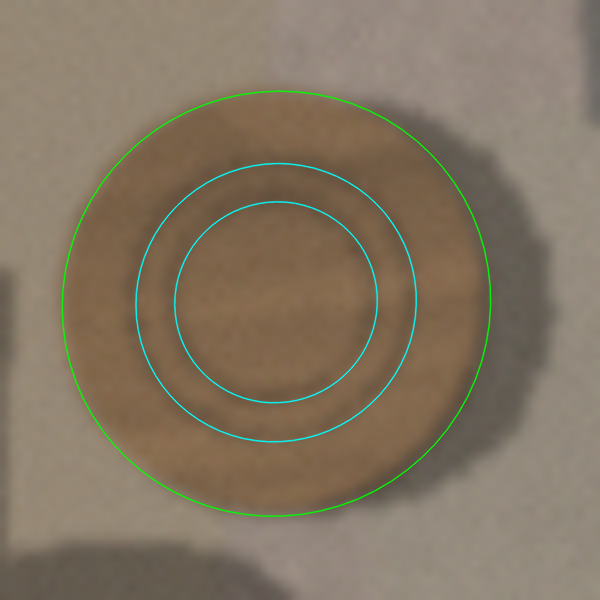

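Overlays agree within ~1.5 mm: board middle ≈ (0.627, 0.0755). Lifting and carrying the nose there.

Run:
```python
from h import *
rel([.4504,-.0838,.08],0);rel([.627,.0755,.08],0)
```

```text
turn [ 0.0019 -0.0004 -0.0007] deg 0.1 shift [-1.116e-01  1.000e-04 -1.000e-04]
turn [ 0.0019 -0.0004 -0.0007] deg 0.1 shift [-0.1114  0.177  -0.159 ]
```

>>> apply_moves --series "0 0 0 -0.01 0 0 0;0 0 0 -0.04 0 0 0;0 0 0 -0.08 0 0 0;0 0 0 -0.11 0 0 0;0 0 0 -0.111 0.03 -0.027 0;0 0 0 -0.111 0.07 -0.063 0;0 0 0 -0.111 0.11 -0.099 0;0 0 0 -0.111 0.145 -0.13 0;0 0 0 -0.111 0.168 -0.151 0;0 0 0 -0.111 0.177 -0.159 0;0 0 0 -0.111 0.177 -0.159 0;0 0 0 -0.111 0.177 -0.159 0"

```text
clock: 8.25
tcp_pos: [0.6258, 0.0738, 0.079]
orientation: [1.208, 1.21, -1.21]
contact_force: [-0.1, -0.4, -0.3]
grip_width: 0.0467
```

Run:
```python
from h import *
o=st(); im=grab_frame("wrist"); ci=camera_info("wrist"); overlay(im,ci,[(.627,.0755,.018,.11,(0,255,0)),(.627,.0755,.018,.072,(255,255,0))]); cv2.imwrite("pics/w8.png",im); rel([.627,.0755,0],0)
```

```text
t 8.25 tcp [0.6258 0.0738 0.079 ] x [-0.001 -0.001 -1.   ] yaw 0.001 q [ 0.13  0.58 -0.47  1.74  0.32  0.9  -0.48] F [-0.1 -0.4 -0.3] grip 0.0467
turn [0.0005 0.0005 0.0007] deg 0.1 shift [ 0.0791  0.0012 -0.0018]
```

View pics/w8.png

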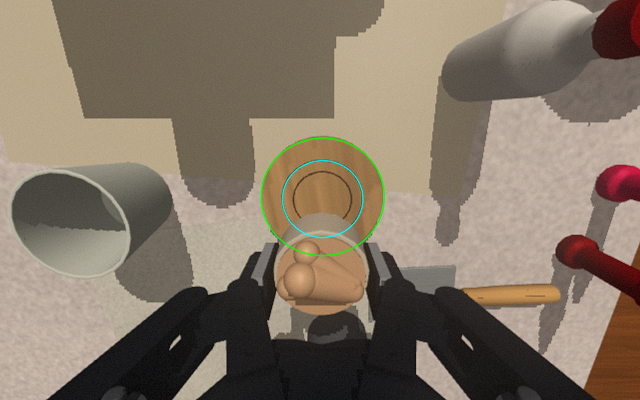

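The board overlay matches (centre ~(323,197)); nose held upright. Lowering.

>>> apply_moves --series "0 0 0 0.03 0.001 -0.0018 0;0 0 0 0.055 0.001 -0.0018 0;0 0 0 0.075 0.001 -0.0018 0;0 0 0 0.084 0.001 -0.0018 0;0 0 0 0.088 0.001 -0.0018 0;0 0 0 0.09 0.001 -0.0018 0;0 0 0 0.091 0.001 -0.0018 0;0 0 0 0.092 0.001 -0.0018 0;0 0 0 0.092 0.001 -0.0018 0"

```text
clock: 9.43
tcp_pos: [0.628, 0.0774, -0.0127]
orientation: [1.209, 1.21, -1.207]
contact_force: [0.3, 0.8, -0.9]
grip_width: 0.0467
```

Run:
```python
from h import *
o=st(); rel([.627,.0755,-.0136],0); im=grab_frame("wrist"); cv2.imwrite("pics/w9.png",crop(im,180,120,280,200,2.8)); s=grab_frame("scene"); cv2.imwrite("pics/s9.png",crop(s,320,170,80,80,7))
```

```text
t 9.43 tcp [ 0.628   0.0774 -0.0127] x [ 0.001  0.001 -1.   ] yaw 0.002 q [ 0.08  0.7  -0.42  1.78  0.4   0.75 -0.54] F [ 0.3  0.8 -0.9] grip 0.0467
turn [ 0.0019 -0.0007 -0.0006] deg 0.1 shift [ 0.0009 -0.001   0.0019]
```

View pics/w9.png

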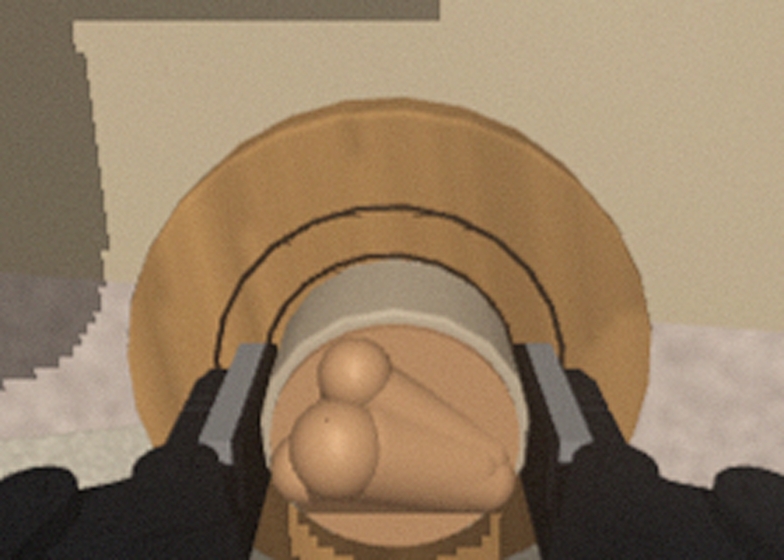

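View pics/s9.png

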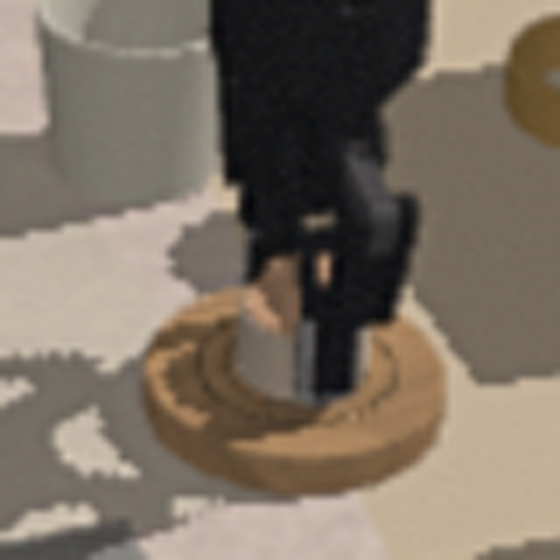

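>>> apply_moves --series "0 0 0 0.001 -0.001 0.001 0;0 0 0 0.0015 -0.001 0.001 0;0 0 0 0.002 -0.001 0.001 0;0 0 0 0.002 -0.001 0.001 0"

```text
clock: 10.02
tcp_pos: [0.6273, 0.0767, -0.0136]
orientation: [1.209, 1.21, -1.206]
contact_force: [-3.0, 0.1, 9.1]
grip_width: 0.0466
```

Run:
```python
from h import *
o=st()
```

```text
t 10.03 tcp [ 0.6273  0.0767 -0.0136] x [ 0.001  0.001 -1.   ] yaw 0.002 q [ 0.09  0.7  -0.42  1.78  0.4   0.75 -0.54] F [-3.   0.1  9.1] grip 0.0466
```

Contact at 9 N: it stands on the board. Opening gently, then rising.

>>> apply_moves --series "0 0 0 0 0 0 0.58;0 0 0 0 0 0 0.62;0 0 0 0 0 0 0.7;0 0 0 0 0 0 0.9;0 0 0 0 0 0 1;0 0 0 0 0 0 1"

```text
clock: 10.78
tcp_pos: [0.6269, 0.0764, -0.0149]
orientation: [1.208, 1.21, -1.207]
contact_force: [0.3, -0.5, 1.0]
grip_width: 0.0853
```

Run:
```python
from h import *
o=st(); im=grab_frame("wrist"); cv2.imwrite("pics/w10.png",crop(im,180,120,280,200,2.8)); rel([.64,-.087,.2],0)
ci=camera_info("wrist"); print(ci)
```

```text
t 10.78 tcp [ 0.6269  0.0764 -0.0149] x [ 0.     0.001 -1.   ] yaw 0.002 q [ 0.09  0.7  -0.42  1.78  0.4   0.74 -0.54] F [ 0.3 -0.5  1. ] grip 0.0853
turn [ 0.0019 -0.0007 -0.0003] deg 0.1 shift [-0.215   0.0129  0.1632]
{'fov_y': 71.49841419625824, 'cx': 320.81535838410196, 'cy': 201.0478146960562, 'rvec': array([-2.83463794e+00, -3.01063553e-03, -1.38418650e-03]), 'tvec': array([-0.62686818,  0.09557352,  0.19932309])}
```

View pics/w10.png

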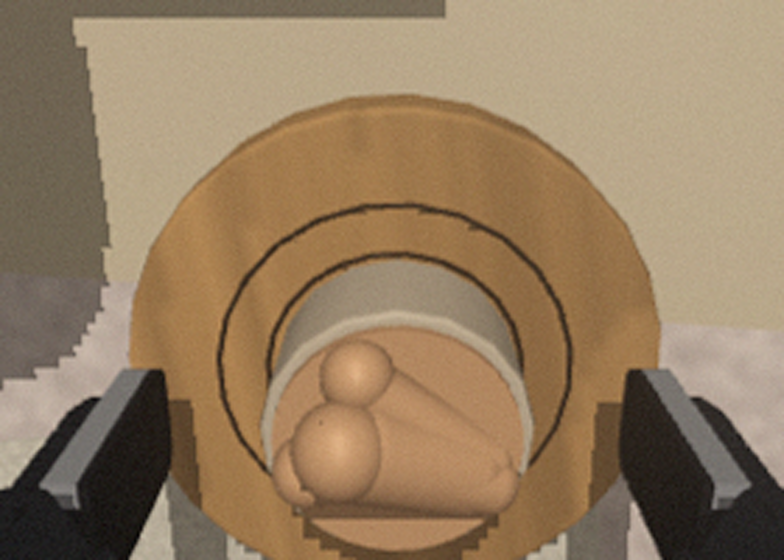

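>>> apply_moves --series "0 0 0 -0.02 0 0 1;0 0 0 -0.06 0 0 1;0 0 0 -0.11 0 0 1;0 0 0 -0.15 0 0 1;0 0 0 -0.16 0 0 1;0 0 0 -0.16 0 0 1"

```text
clock: 11.58
tcp_pos: [0.6271, 0.0763, 0.1463]
orientation: [1.209, 1.209, -1.206]
contact_force: [0.3, 0.4, -0.2]
grip_width: 0.0851
```

Run:
```python
from h import *
o=st(); im=grab_frame("wrist"); ci=camera_info("wrist")
c=crop(im,260,130,120,110,6); n=(.627,.0765)
overlay(c,ci,[(.627,.0755,.018,.072,(255,255,0)),(*n,.044,.048,(0,255,0)),(*n,.018,.048,(0,255,255))],6,(260,130))
cv2.imwrite("pics/w11.png",c); rel([.641,-.087,.2],0)
```

```text
t 11.57 tcp [0.6271 0.0763 0.1463] x [ 0.002  0.001 -1.   ] yaw 0.002 q [ 0.15  0.5  -0.5   1.69  0.28  1.02 -0.45] F [ 0.3  0.4 -0.2] grip 0.0851
turn [ 0.0019 -0.0003  0.0002] deg 0.1 shift [-0.0551  0.0143  0.163 ]
```

View pics/w11.png

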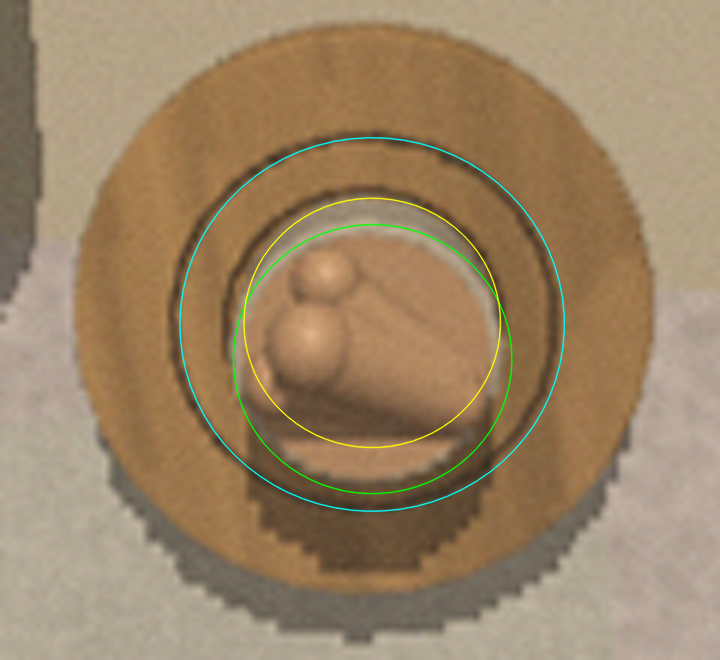

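Nose is concentric with the drawn circles within ~1 mm. Next, over the sleeve.

>>> apply_moves --series "0 0 0 -0.03 0.005 0.04 1;0 0 0 -0.055 0.014 0.09 1;0 0 0 -0.055 0.014 0.13 1;0 0 0 -0.055 0.014 0.155 1;0 0 0 -0.055 0.014 0.163 1;0 0 0 -0.055 0.014 0.163 1;0 0 0 -0.055 0.014 0.163 1"

```text
clock: 12.5
tcp_pos: [0.641, -0.0846, 0.1997]
orientation: [1.207, 1.213, -1.205]
contact_force: [0.6, 0.4, -0.6]
grip_width: 0.0852
```

Run:
```python
from h import *
o=st(); im=grab_frame("wrist"); ci=camera_info("wrist"); n=(.641,-.087)
c=crop(im,250,110,150,120,5)
overlay(c,ci,[(*n,.065,.066,(0,255,0)),(*n,.065,.06,(0,255,255)),(*n,0,.06,(255,255,0))],5,(250,110))
cv2.imwrite("pics/w12.png",c)
```

```text
t 12.5 tcp [ 0.641  -0.0846  0.1997] x [-0.     0.002 -1.   ] yaw 0.005 q [ 0.38  0.47 -0.48  1.6   0.23  1.13 -0.15] F [ 0.6  0.4 -0.6] grip 0.0852
```

View pics/w12.png

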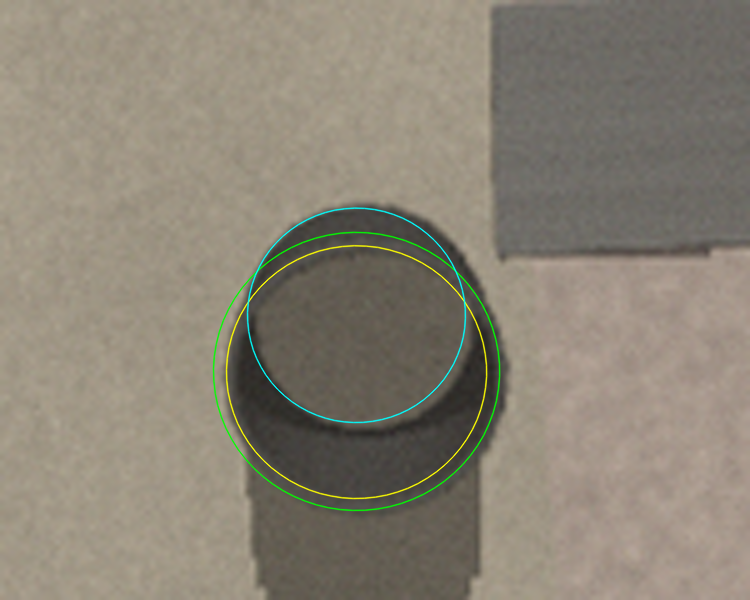

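>>> apply_moves --series "-0.005 0.002 0 0.04 0.003 0.002 1;-0.005 0.002 0 0.09 0.003 0.002 1;-0.005 0.002 0 0.12 0.003 0.002 1;-0.005 0.002 0 0.13 0.003 0.002 1;-0.005 0.002 0 0.13 0.003 0.002 1"

```text
clock: 13.18
tcp_pos: [0.6444, -0.0878, 0.0703]
orientation: [1.206, 1.215, -1.202]
contact_force: [-0.2, 0.4, 0.6]
grip_width: 0.0854
```

Run:
```python
from h import *
o=st(); im=grab_frame("wrist"); ci=camera_info("wrist"); n=(.644,-.087)
overlay(im,ci,[(*n,.065,.066,(0,255,0)),(*n,.065,.06,(0,255,255)),(*n,0,.06,(255,255,0))])
c=crop(im,160,100,320,230,2.5)
cv2.imwrite("pics/w13.png",c)
```

```text
t 13.18 tcp [ 0.6444 -0.0878  0.0703] x [ 0.     0.003 -1.   ] yaw 0.008 q [ 0.35  0.61 -0.44  1.7   0.31  0.9  -0.2 ] F [-0.2  0.4  0.6] grip 0.0854
```

View pics/w13.png

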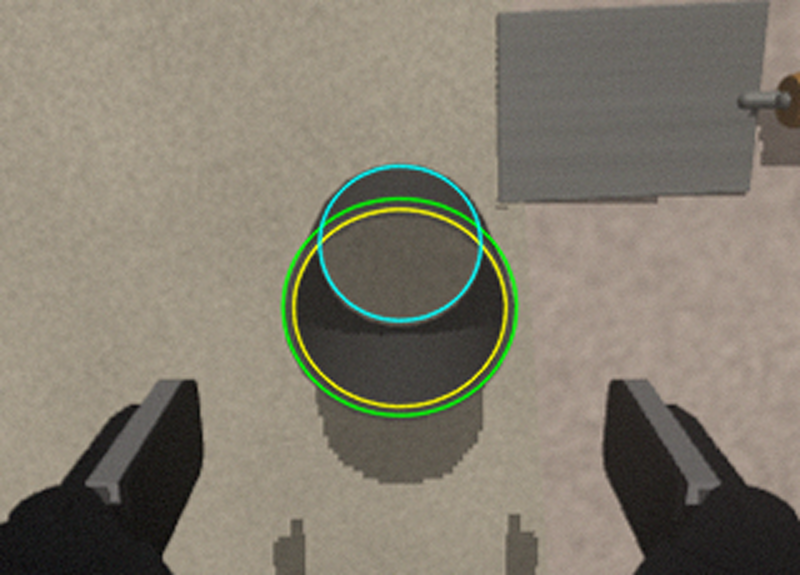

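Run:
```python
from h import *
rel([.644,-.0870,-.008],0)
```

```text
turn [ 0.0076 -0.0028 -0.0019] deg 0.5 shift [ 0.0792 -0.0013 -0.0008]
```

>>> apply_moves --series "0.008 -0.003 -0.002 0.03 0 -0.001 1;0.008 -0.003 -0.002 0.055 0 -0.001 1;0.008 -0.003 -0.002 0.07 0 -0.001 1;0.008 -0.003 -0.002 0.078 0 -0.001 1;0.008 -0.003 -0.002 0.078 0 -0.001 1;0.008 -0.003 -0.002 0.078 0 -0.001 0.85;0.008 -0.003 -0.002 0.078 0 -0.001 0.8;0.008 -0.003 -0.002 0.078 0 -0.001 0.6;0.008 -0.003 -0.002 0.078 0 -0.001 0.6;0.008 -0.003 -0.002 0.078 0 -0.001 0.6" --force 30

```text
clock: 14.48
tcp_pos: [0.6449, -0.0875, -0.0069]
orientation: [1.209, 1.208, -1.211]
contact_force: [-1.2, -0.6, 5.4]
grip_width: 0.0651
```

Run:
```python
from h import *
o=st(); im=grab_frame("wrist")
cv2.imwrite("pics/w14.png",crop(im,160,100,320,230,2.5)); s=grab_frame("scene"); cv2.imwrite("pics/s14.png",crop(s,250,170,100,90,7))
```

```text
t 14.47 tcp [ 0.6449 -0.0875 -0.0069] x [-0.    -0.001 -1.   ] yaw -0.001 q [ 0.32  0.71 -0.4   1.73  0.37  0.78 -0.26] F [-1.2 -0.6  5.4] grip 0.0651
```

View pics/w14.png

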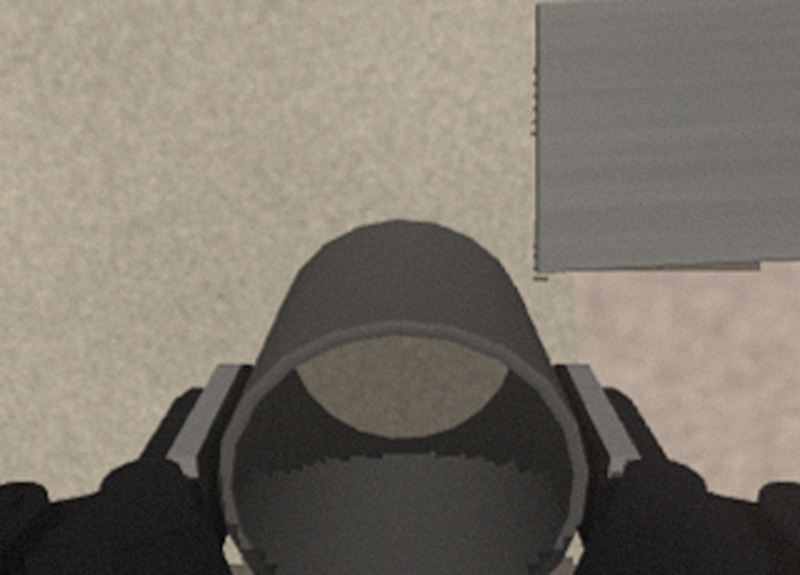

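View pics/s14.png

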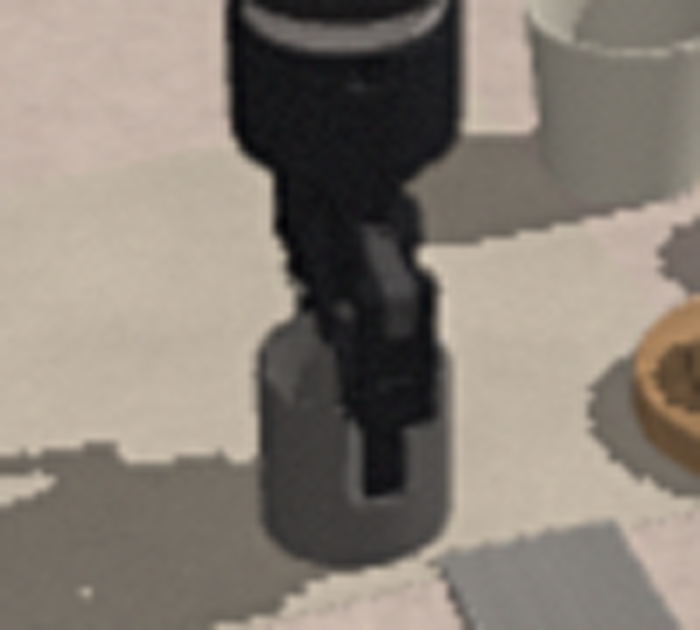

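Run:
```python
from h import *
w=camera_info("wrist")
p=back(w,322,100+320/2.5,.065); print(p, p[1]-.033)
print(back(w,322,100+219/2.5,0)[1]-.033)
print(back(w,160+222/2.5,100+470/2.5,.065),back(w,160+588/2.5,100+470/2.5,.065))
rel([.627,.0765,.09],0)
```

```text
[ 0.64518297 -0.05566915  0.065     ] -0.08866915320230559
-0.08896951594649273
[ 0.61314705 -0.08408557  0.065     ] [ 0.67723772 -0.08414167  0.065     ]
turn [-0.0011  0.0006  0.0004] deg 0.1 shift [-0.097  -0.0181 -0.1639]
```

>>> apply_moves --series "0 0 0 -0.01 0 0 0.6;0 0 0 -0.04 0 0 0.6;0 0 0 -0.075 0 0 0.6;0 0 0 -0.097 0 0 0.6;0 0 0 -0.097 -0.004 -0.03 0.6;0 0 0 -0.097 -0.009 -0.07 0.6;0 0 0 -0.097 -0.014 -0.11 0.6;0 0 0 -0.097 -0.018 -0.145 0.6;0 0 0 -0.097 -0.018 -0.16 0.6;0 0 0 -0.097 -0.018 -0.165 0.6;0 0 0 -0.097 -0.018 -0.165 0.6;0 0 0 -0.097 -0.018 -0.165 0.6"

```text
clock: 16.08
tcp_pos: [0.6268, 0.0756, 0.0889]
orientation: [1.21, 1.208, -1.214]
contact_force: [0.5, -0.2, -0.2]
grip_width: 0.0651
```

Run:
```python
from h import *
o=st(); im=grab_frame("wrist")
cv2.imwrite("pics/w15.png",crop(im,160,100,320,230,2.5)); rel([.627,.0775,.0905],0)
```

```text
t 16.07 tcp [0.6268 0.0756 0.0889] x [-0.002 -0.001 -1.   ] yaw -0.003 q [ 0.12  0.57 -0.47  1.73  0.31  0.92 -0.48] F [ 0.5 -0.2 -0.2] grip 0.0651
turn [-0.0032  0.0011  0.0019] deg 0.2 shift [-0.0016  0.0002 -0.0017]
```

View pics/w15.png

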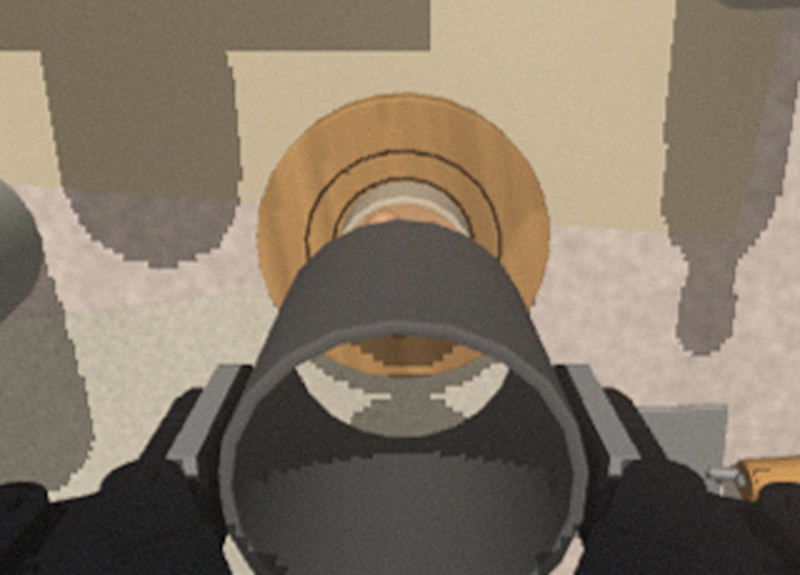

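Sleeve is lined up over the nose. Lowering around it, pausing before contact.

>>> apply_moves --series "-0.003 0.001 0.002 0.015 0 -0.001 0.6;-0.003 0.001 0.002 0.03 0 -0.001 0.6;-0.003 0.001 0.002 0.045 0 -0.001 0.6;-0.003 0.001 0.002 0.058 0 -0.001 0.6;-0.003 0.001 0.002 0.068 0 -0.001 0.6;-0.003 0.001 0.002 0.072 0 -0.001 0.6;-0.003 0.001 0.002 0.072 0 -0.001 0.6"

```text
clock: 17.0
tcp_pos: [0.6264, 0.0787, 0.0169]
orientation: [1.208, 1.211, -1.207]
contact_force: [-0.0, -0.8, 0.1]
grip_width: 0.0649
```

Run:
```python
from h import *
o=st(); im=grab_frame("wrist")
cv2.imwrite("pics/w16.png",crop(im,160,100,320,230,2.5)); rel([.627,.0775,.012],0)
```

```text
t 17.0 tcp [0.6264 0.0787 0.0169] x [ 0.     0.001 -1.   ] yaw 0.002 q [ 0.09  0.66 -0.43  1.77  0.37  0.79 -0.52] F [-0.  -0.8  0.1] grip 0.0649
turn [ 0.0021 -0.0008 -0.0007] deg 0.1 shift [0.0053 0.0003 0.0013]
```

View pics/w16.png

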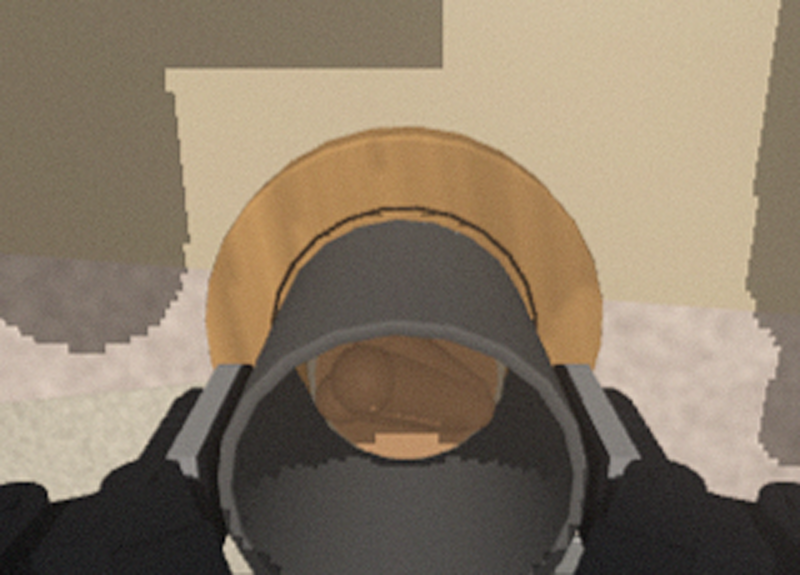

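>>> apply_moves --series "0 0 0 0.002 0 0.001 0.6;0 0 0 0.004 0 0.001 0.6;0 0 0 0.005 0 0.001 0.6;0 0 0 0.006 0 0.001 0.6;0 0 0 0.007 0 0.001 0.6;0 0 0 0.007 0 0.001 0.6"

```text
clock: 17.8
tcp_pos: [0.6265, 0.0776, 0.011]
orientation: [1.208, 1.21, -1.207]
contact_force: [-2.2, -2.2, 7.9]
grip_width: 0.065
```

Run:
```python
from h import *
o=st()
```

```text
t 17.8 tcp [0.6265 0.0776 0.011 ] x [ 0.  0. -1.] yaw 0.002 q [ 0.09  0.66 -0.43  1.77  0.37  0.78 -0.52] F [-2.2 -2.2  7.9] grip 0.065
```

Contact at the expected height. Releasing and rising.

>>> apply_moves --series "0 0 0 0 0 0 0.78;0 0 0 0 0 0 0.82;0 0 0 0 0 0 0.9;0 0 0 0 0 0 1;0 0 0 0 0 0 1;0 0 0 -0.01 0 0 1;0 0 0 -0.04 0 0 1;0 0 0 -0.08 0 0 1;0 0 0 -0.12 0 0 1;0 0 0 -0.13 0 0 1;0 0 0 -0.13 0 0 1"

```text
clock: 19.18
tcp_pos: [0.6267, 0.0775, 0.1408]
orientation: [1.209, 1.209, -1.206]
contact_force: [0.0, 0.2, 0.1]
grip_width: 0.0853
```

Run:
```python
from h import *
o=st(); im=grab_frame("wrist"); ci=camera_info("wrist"); n=(.627,.0765)
c=crop(im,240,120,160,120,5)
cv2.imwrite("pics/w17.png",c); rel([.4650,-.2870,.16],0)
```

```text
t 19.18 tcp [0.6267 0.0775 0.1408] x [ 0.002  0.001 -1.   ] yaw 0.002 q [ 0.14  0.51 -0.49  1.69  0.27  1.01 -0.45] F [0.  0.2 0.1] grip 0.0853
turn [ 0.002  -0.0003  0.0004] deg 0.1 shift [-0.0205 -0.1616  0.364 ]
```

View pics/w17.png

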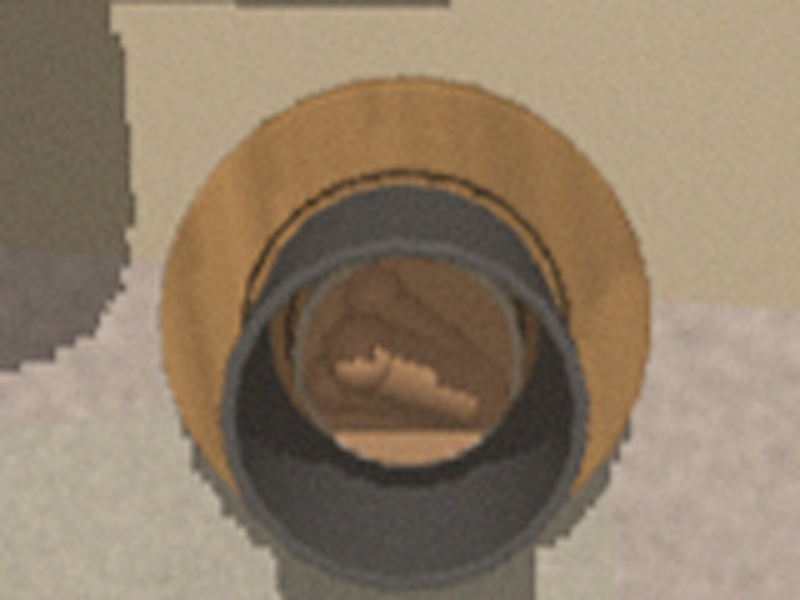

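Sleeve stands on the board, concentric with the nose (gaps even). On to the cover.

>>> apply_moves --series "0 0 0 -0.03 -0.02 0.046 1;0 0 0 -0.03 -0.05 0.1 1;0 0 0 -0.03 -0.08 0.16 1;0 0 0 -0.03 -0.105 0.22 1;0 0 0 -0.03 -0.13 0.28 1;0 0 0 -0.03 -0.15 0.33 1;0 0 0 -0.03 -0.161 0.358 1;0 0 0 -0.03 -0.161 0.364 1;0 0 0 -0.03 -0.161 0.364 1;0 0 0 -0.03 -0.161 0.364 1"

```text
clock: 20.48
tcp_pos: [0.4669, -0.2847, 0.1694]
orientation: [1.207, 1.213, -1.205]
contact_force: [0.5, -0.5, -0.2]
grip_width: 0.0851
```

Run:
```python
from h import *
o=st(); im=grab_frame("wrist"); ci=camera_info("wrist"); n=(.465,-.287)
c=crop(im,220,80,200,150,4)
cv2.imwrite("pics/w18r.png",cv2.convertScaleAbs(c,alpha=2.2))
c=cv2.convertScaleAbs(c,alpha=2.2)
overlay(c,ci,[(*n,.012,.066,(0,255,0)),(*n,.056,.034,(0,255,255)),(*n,.056,.026,(0,255,255))],4,(220,80))
cv2.imwrite("pics/w18.png",c)
```

```text
t 20.48 tcp [ 0.4669 -0.2847  0.1694] x [ 0.     0.002 -1.   ] yaw 0.005 q [ 0.77  0.33 -0.41  1.87  0.15  0.97  0.3 ] F [ 0.5 -0.5 -0.2] grip 0.0851
```

View pics/w18.png

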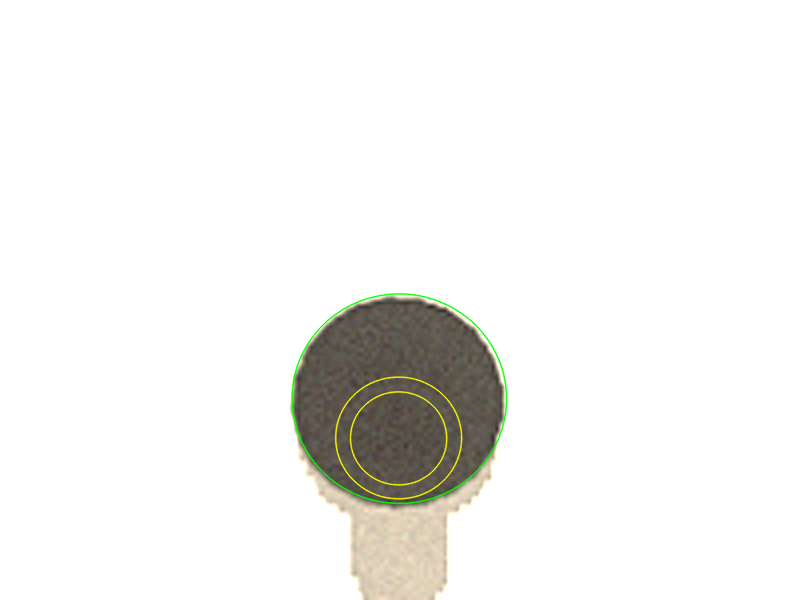

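Run:
```python
from h import *
rel([.4645,-.2875,-.018],0)
```

```text
turn [ 0.005  -0.0015 -0.0002] deg 0.3 shift [ 0.1875 -0.0024  0.0029]
```

>>> apply_moves --series "0.005 -0.002 0 0.04 -0.002 0.002 1;0.005 -0.002 0 0.09 -0.002 0.002 1;0.005 -0.002 0 0.13 -0.002 0.002 1;0.005 -0.002 0 0.16 -0.002 0.002 1;0.005 -0.002 0 0.178 -0.002 0.002 1;0.005 -0.002 0 0.186 -0.002 0.002 1;0.005 -0.002 0 0.186 -0.002 0.002 1;0.005 -0.002 0 0.186 -0.002 0.002 1"

```text
clock: 21.52
tcp_pos: [0.465, -0.2891, -0.0152]
orientation: [1.211, 1.205, -1.211]
contact_force: [-0.5, -0.3, -0.8]
grip_width: 0.0855
```

Run:
```python
from h import *
o=st(); im=grab_frame("wrist"); ci=camera_info("wrist"); n=(.4645,-.2875)
c=cv2.convertScaleAbs(crop(im,160,100,320,230,2.5),alpha=1.6)
overlay(c,ci,[(*n,.012,.066,(0,255,0)),(*n,.056,.034,(0,255,255)),(*n,.056,.026,(0,255,255))],2.5,(160,100))
cv2.imwrite("pics/w19.png",c); s=grab_frame("scene"); cv2.imwrite("pics/s19.png",cv2.convertScaleAbs(crop(s,160,150,100,90,7),alpha=1.5))
```

```text
t 21.52 tcp [ 0.465  -0.2891 -0.0152] x [ 0.002 -0.002 -1.   ] yaw -0.003 q [ 0.69  0.59 -0.32  1.99  0.31  0.6   0.16] F [-0.5 -0.3 -0.8] grip 0.0855
```

View pics/w19.png

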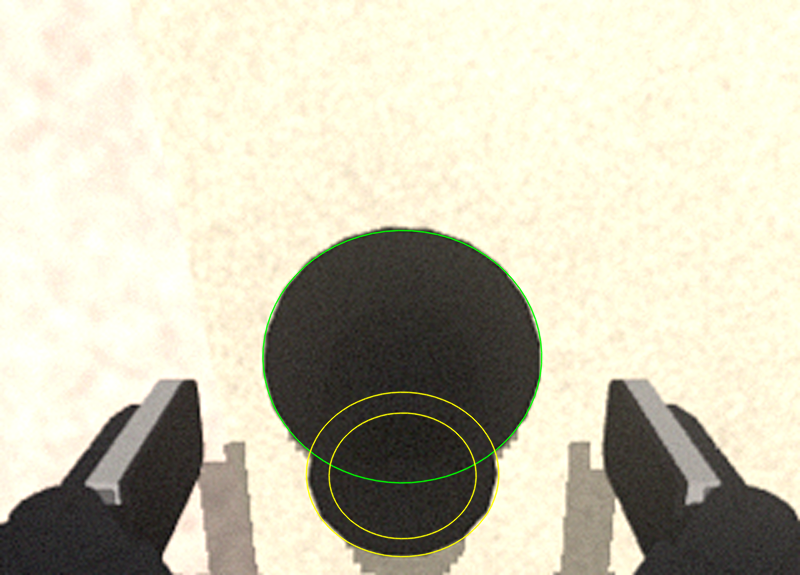

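View pics/s19.png

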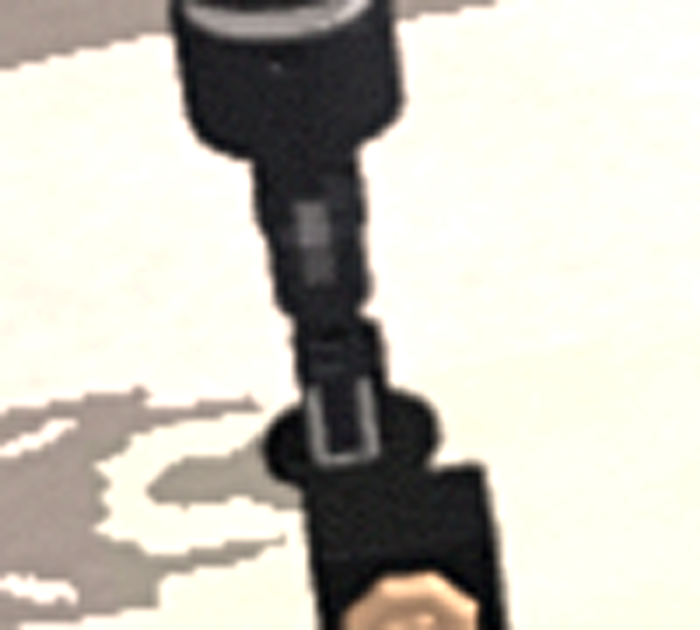

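Overlay fits the disc and neck to a pixel. Small y correction, then closing on the neck.

>>> apply_moves --series "-0.003 0.002 0.002 0 -0.0005 -0.0017 1;-0.003 0.002 0.002 0 -0.0005 -0.0017 0.8;-0.003 0.002 0.002 0 -0.0005 -0.0017 0.6;-0.003 0.002 0.002 0 -0.0005 -0.0017 0.45;-0.003 0.002 0.002 0 -0.0005 -0.0017 0.2;-0.003 0.002 0.002 0 -0.0005 -0.0017 0.2;-0.003 0.002 0.002 0 -0.0005 -0.0017 0.2;-0.003 0.002 0.002 0 -0.0005 -0.0017 0.2" --force 40

```text
clock: 22.62
tcp_pos: [0.4638, -0.2871, -0.0161]
orientation: [1.211, 1.208, -1.207]
contact_force: [-0.9, 0.6, 4.1]
grip_width: 0.0327
```

Run:
```python
from h import *
o=st(); im=grab_frame("wrist"); ci=camera_info("wrist"); n=(.4645,-.2875)
c=cv2.convertScaleAbs(crop(im,160,100,320,230,2.5),alpha=1.8)
overlay(c,ci,[(*n,.012,.066,(0,255,0)),(*n,.056,.034,(0,255,255)),(*n,.056,.026,(0,255,255))],2.5,(160,100))
cv2.imwrite("pics/w20.png",c)
rel([.4645,-.2872,.1],0); rel([.6265,.0775,.12],0)
```

```text
t 22.62 tcp [ 0.4638 -0.2871 -0.0161] x [ 0.003  0.    -1.   ] yaw -0.0 q [ 0.69  0.59 -0.32  2.    0.31  0.6   0.17] F [-0.9  0.6  4.1] grip 0.0327
turn [-0.     -0.0004 -0.0026] deg 0.1 shift [-1.161e-01  1.000e-03  1.000e-04]
turn [-0.     -0.0004 -0.0026] deg 0.1 shift [-0.1355  0.163  -0.3647]
```

View pics/w20.png

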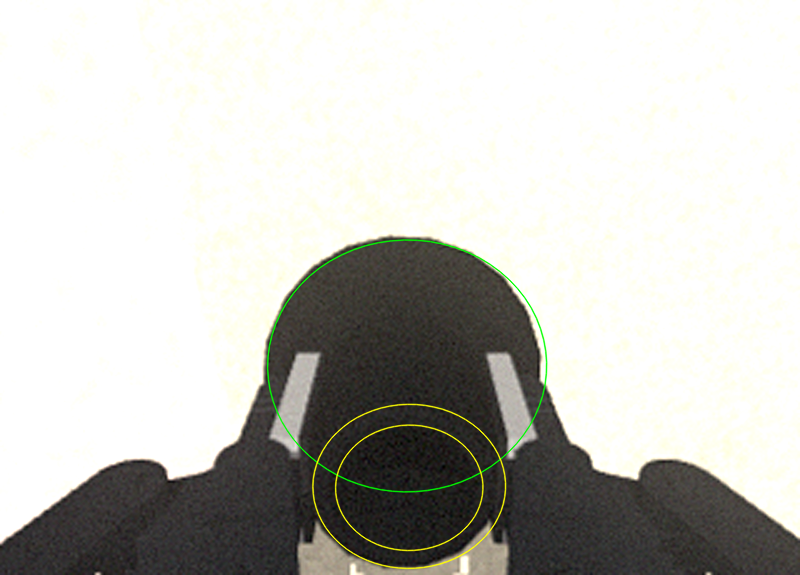

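>>> apply_moves --series "0 0 -0.003 -0.01 0 0 0.2;0 0 -0.003 -0.05 0 0 0.2;0 0 -0.003 -0.1 0 -0.01 0.2;0 0 -0.003 -0.135 0.02 -0.05 0.2;0 0 -0.003 -0.135 0.045 -0.1 0.2;0 0 -0.003 -0.135 0.07 -0.155 0.2;0 0 -0.003 -0.135 0.095 -0.21 0.2;0 0 -0.003 -0.135 0.12 -0.265 0.2;0 0 -0.003 -0.135 0.145 -0.32 0.2;0 0 -0.003 -0.135 0.16 -0.355 0.2;0 0 -0.003 -0.135 0.163 -0.3635 0.2;0 0 -0.003 -0.135 0.163 -0.3635 0.2"

```text
clock: 24.18
tcp_pos: [0.6259, 0.0762, 0.1192]
orientation: [1.208, 1.211, -1.21]
contact_force: [1.2, -0.7, -1.5]
grip_width: 0.0332
```

Run:
```python
from h import *
o=st(); rel([.6265,.0763,.12],0)
```

```text
t 24.18 tcp [0.6259 0.0762 0.1192] x [-0.002  0.    -1.   ] yaw 0.001 q [ 0.12  0.53 -0.46  1.71  0.28  0.97 -0.45] F [ 1.2 -0.7 -1.5] grip 0.0332
turn [ 0.0006 -0.0002  0.0016] deg 0.1 shift [-0.0008  0.0006 -0.0001]
```

>>> apply_moves --series "0 0 0.001 0.015 0.0005 0 0.2;0 0 0.001 0.03 0.0005 0 0.2;0 0 0.001 0.042 0.0005 0 0.2;0 0 0.001 0.048 0.0005 0 0.2;0 0 0.001 0.048 0.0005 0 0.2;0 0 0.001 0.048 0.0005 0 0.2"

```text
clock: 24.92
tcp_pos: [0.6272, 0.0766, 0.0718]
orientation: [1.21, 1.209, -1.208]
contact_force: [0.4, 0.5, 0.2]
grip_width: 0.0327
```

Run:
```python
from h import *
o=st(); rel([.6265,.0763,.061],0)
im=grab_frame("wrist"); ci=camera_info("wrist"); n=(.6265,.0763); t=o['tcp_pos']
c=cv2.convertScaleAbs(crop(im,200,100,240,180,3.3),alpha=1.8)
b=t[2]+.0161
overlay(c,ci,[(*n,.083,.066,(0,255,0)),(t[0],t[1],b+.012,.066,(0,255,255)),(t[0],t[1],b,.052,(255,255,0))],3.3,(200,100))
cv2.imwrite("pics/w21.png",c)
s=grab_frame("scene"); cv2.imwrite("pics/s21.png",cv2.convertScaleAbs(crop(s,310,150,100,90,7),alpha=1.6))
```

```text
t 24.93 tcp [0.6272 0.0766 0.0718] x [ 0.001  0.001 -1.   ] yaw 0.0 q [ 0.1   0.58 -0.45  1.74  0.31  0.88 -0.48] F [0.4 0.5 0.2] grip 0.0327
turn [ 0.0001 -0.0009 -0.0011] deg 0.1 shift [ 0.0108 -0.0007  0.0004]
```

View pics/w21.png

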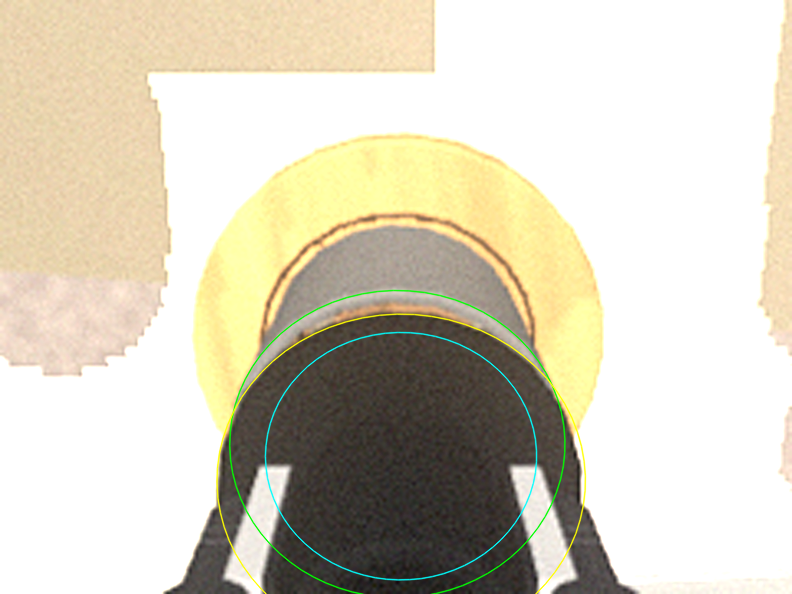

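View pics/s21.png

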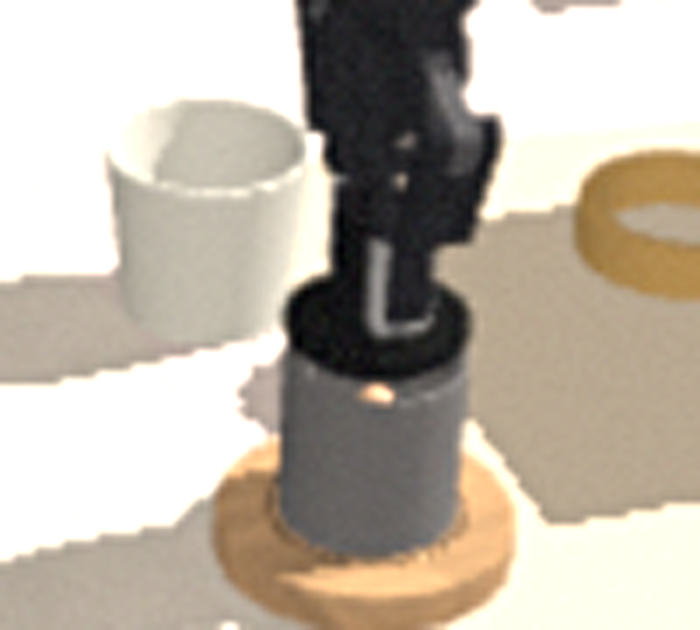

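Spigot is aligned over the sleeve to about 1 mm. Lowering gently.

>>> apply_moves --series "0 0 -0.001 0.003 -0.0005 0 0.2;0 0 -0.001 0.006 -0.0005 0 0.2;0 0 -0.001 0.008 -0.0005 0 0.2;0 0 -0.001 0.009 -0.0005 0 0.2;0 0 -0.001 0.01 -0.0005 0 0.2;0 0 -0.001 0.01 -0.0005 0 0.2"

```text
clock: 25.78
tcp_pos: [0.6263, 0.0765, 0.0613]
orientation: [1.209, 1.21, -1.21]
contact_force: [-0.4, -0.3, -1.0]
grip_width: 0.0332
```

Run:
```python
from h import *
o=st(); rel([.6265,.0763,.061],0)
```

```text
t 25.77 tcp [0.6263 0.0765 0.0613] x [-0.001  0.001 -1.   ] yaw -0.0 q [ 0.1   0.6  -0.44  1.75  0.32  0.87 -0.48] F [-0.4 -0.3 -1. ] grip 0.0332
turn [-0.     -0.0007  0.0008] deg 0.1 shift [0.0003 0.0002 0.0002]
```

>>> apply_moves --series "0 0 0 0.001 0 0 0.2;0 0 0 0.0015 0 0 0.2;0 0 0 0.002 0 0 0.2;0 0 0 0.002 0 0 0.2"

```text
clock: 26.28
tcp_pos: [0.6266, 0.0766, 0.0609]
orientation: [1.21, 1.209, -1.209]
contact_force: [-4.2, -1.2, 9.7]
grip_width: 0.0331
```

Run:
```python
from h import *
o=st()
s=grab_frame("scene"); cv2.imwrite("pics/s22.png",cv2.convertScaleAbs(crop(s,310,150,100,90,7),alpha=1.6))
```

```text
t 26.27 tcp [0.6266 0.0766 0.0609] x [ 0.  0. -1.] yaw -0.0 q [ 0.1   0.6  -0.44  1.75  0.32  0.86 -0.48] F [-4.2 -1.2  9.7] grip 0.0331
```

View pics/s22.png

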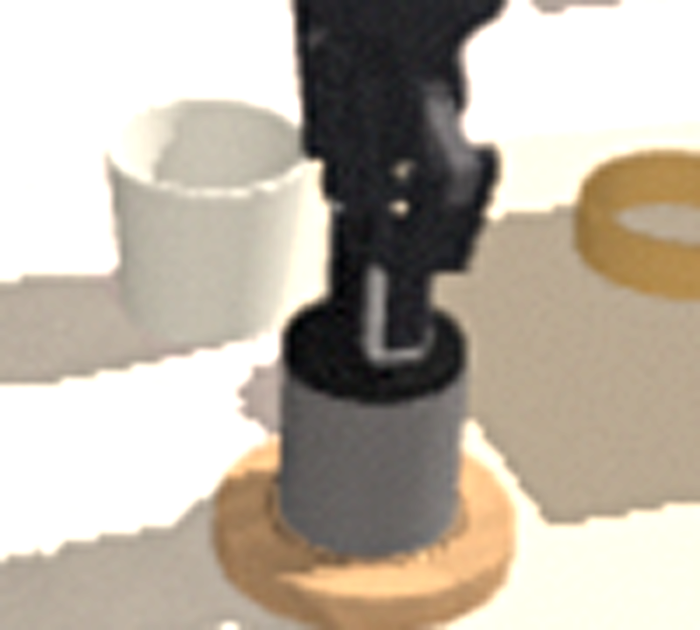

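Cover seated at the expected height (0.061) with 9.7 N. Releasing, rising.

>>> apply_moves --series "0 0 0 0 0 0 0.4;0 0 0 0 0 0 0.45;0 0 0 0 0 0 0.55;0 0 0 0 0 0 0.8;0 0 0 0 0 0 1;0 0 0 0 0 0 1;0 0 0 -0.01 0 0 1;0 0 0 -0.04 0 0 1;0 0 0 -0.08 0 0 1;0 0 0 -0.12 0 0 1;0 0 0 -0.12 0 0 1"

```text
clock: 27.7
tcp_pos: [0.6289, 0.0773, 0.184]
orientation: [1.214, 1.206, -1.203]
contact_force: [0.1, 0.0, -0.4]
grip_width: 0.0856
```

Run:
```python
from h import *
o=st(); rel([.6425,.2800,.2],0)
im=grab_frame("wrist"); ci=camera_info("wrist"); n=(.6265,.0765)
c=cv2.convertScaleAbs(crop(im,200,100,240,180,3.3),alpha=1.8)
overlay(c,ci,[(*n,.095,.066,(0,255,0)),(*n,.139,.034,(0,255,255)),(*n,.018,.072,(255,255,0))],3.3,(200,100))
cv2.imwrite("pics/w23.png",c)
ct=camera_info("top"); print(back(ct,225,117,.14),back(ct,234,134,0))
```

```text
t 27.7 tcp [0.6289 0.0773 0.184 ] x [ 0.007  0.002 -1.   ] yaw -0.0 q [ 0.14  0.46 -0.48  1.65  0.24  1.08 -0.42] F [ 0.1  0.  -0.4] grip 0.0856
turn [-0.     -0.002  -0.0068] deg 0.4 shift [-0.0155  0.0137 -0.2028]
[0.74672725 0.18161983 0.14      ] [0.75475174 0.19720857 0.        ]
```

View pics/w23.png

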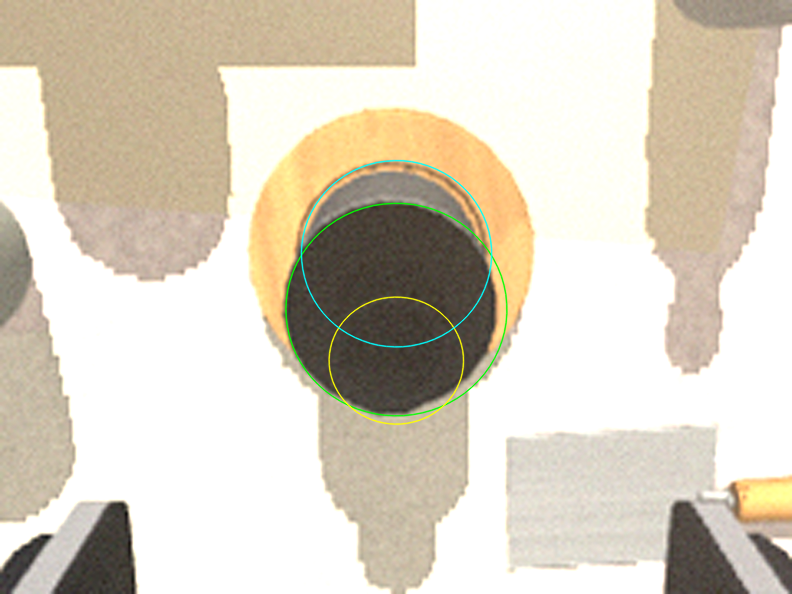

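>>> apply_moves --series "0 -0.002 -0.007 -0.015 0.004 -0.04 1;0 -0.002 -0.007 -0.015 0.008 -0.09 1;0 -0.002 -0.007 -0.015 0.012 -0.14 1;0 -0.002 -0.007 -0.015 0.013 -0.18 1;0 -0.002 -0.007 -0.015 0.013 -0.198 1;0 -0.002 -0.007 -0.015 0.013 -0.203 1;0 -0.002 -0.007 -0.015 0.013 -0.203 1;0 -0.002 -0.007 -0.015 0.013 -0.203 1"

```text
clock: 28.75
tcp_pos: [0.6401, 0.277, 0.1944]
orientation: [1.206, 1.212, -1.218]
contact_force: [0.3, -0.0, -0.2]
grip_width: 0.0854
```

Run:
```python
from h import *
o=st()
im=grab_frame("wrist"); ci=camera_info("wrist"); n=(.6425,.280)
c=cv2.convertScaleAbs(crop(im,220,80,200,150,4),alpha=1.3)
overlay(c,ci,[(*n,.044,.062,(0,255,0)),(*n,.044,.046,(0,255,255)),(*n,0,.062,(255,255,0))],4,(220,80))
cv2.imwrite("pics/w24.png",c)
```

```text
t 28.75 tcp [0.6401 0.277  0.1944] x [-0.007 -0.003 -1.   ] yaw -0.003 q [-0.17  0.57 -0.5   1.46  0.28  1.19 -0.71] F [ 0.3 -0.  -0.2] grip 0.0854
```

View pics/w24.png

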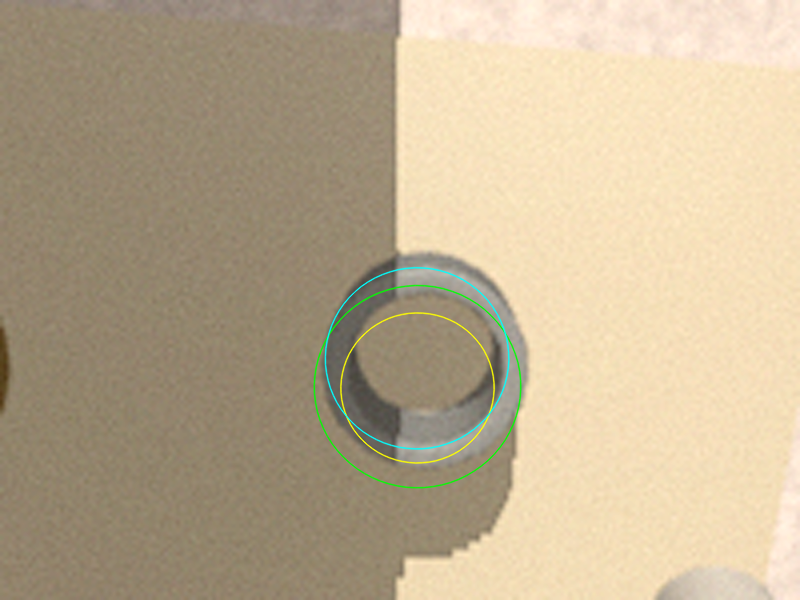

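Run:
```python
from h import *
o=st(); rel([.6440,.2840,.15],0)
```

```text
t 28.8 tcp [0.6401 0.2773 0.1945] x [-0.007 -0.002 -1.   ] yaw -0.002 q [-0.17  0.57 -0.5   1.46  0.28  1.19 -0.71] F [0.  0.1 0.8] grip 0.085
turn [-0.0024  0.0023  0.0074] deg 0.5 shift [ 0.0445  0.0043 -0.0068]
```

>>> apply_moves --series "-0.002 0.002 0.007 0.02 0.004 -0.007 1;-0.002 0.002 0.007 0.04 0.004 -0.007 1;-0.002 0.002 0.007 0.044 0.004 -0.007 1;-0.002 0.002 0.007 0.044 0.004 -0.007 1;-0.002 0.002 0.007 0.044 0.004 -0.007 1"

```text
clock: 29.42
tcp_pos: [0.6435, 0.2866, 0.1511]
orientation: [1.209, 1.211, -1.207]
contact_force: [0.7, 0.7, -0.4]
grip_width: 0.0856
```

Run:
```python
from h import *
o=st()
im=grab_frame("wrist"); ci=camera_info("wrist"); n=(.644,.284)
c=cv2.convertScaleAbs(crop(im,220,80,200,150,4),alpha=1.3)
overlay(c,ci,[(*n,.044,.062,(0,255,0)),(*n,.044,.046,(0,255,255)),(*n,0,.062,(255,255,0))],4,(220,80))
cv2.imwrite("pics/w25.png",c)
t=grab_frame("top"); ci=camera_info("top");c=cv2.convertScaleAbs(crop(cv2.imread("pics/top0.png"),155,150,70,70,9),alpha=1.3); overlay(c,ci,[(*n,.044,.062,(0,255,0)),(*n,.044,.046,(0,255,255)),(*n,0,.062,(255,255,0))],9,(155,150)); cv2.imwrite("pics/t25.png",c)
```

```text
t 29.43 tcp [0.6435 0.2866 0.1511] x [ 0.     0.001 -1.   ] yaw 0.002 q [-0.18  0.61 -0.49  1.49  0.31  1.11 -0.73] F [ 0.7  0.7 -0.4] grip 0.0856
```

View pics/w25.png

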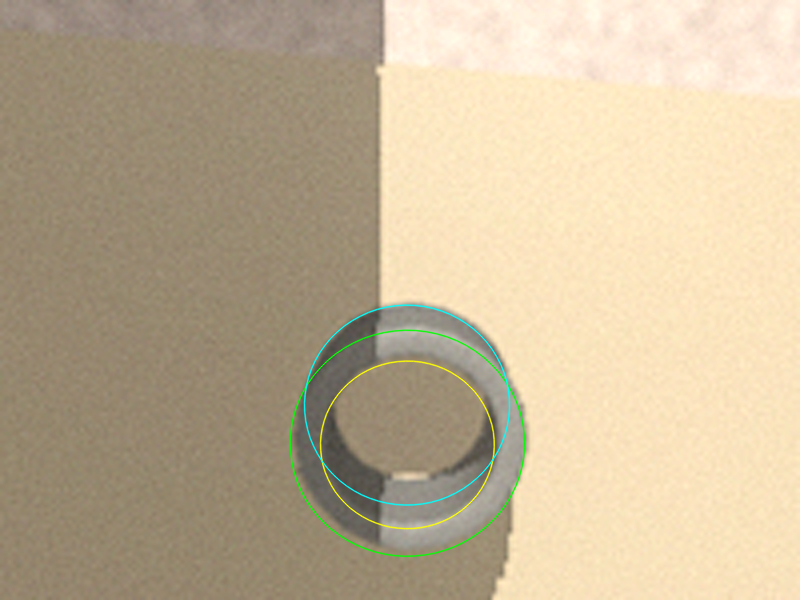

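View pics/t25.png

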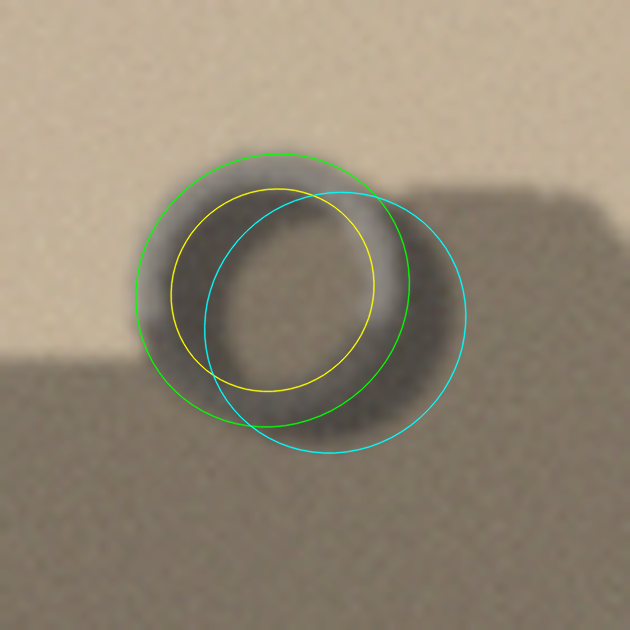

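Run:
```python
from h import *
rel([.6445,.2845,-.025],0)
```

```text
turn [ 0.0019 -0.0012 -0.0004] deg 0.1 shift [0.1762 0.0009 0.0022]
```

>>> apply_moves --series "0.002 -0.001 0 0.04 0.001 0.002 1;0.002 -0.001 0 0.08 0.001 0.002 1;0.002 -0.001 0 0.11 0.001 0.002 1;0.002 -0.001 0 0.125 0.001 0.002 1;0.002 -0.001 0 0.13 0.001 0.002 1;0.002 -0.001 0 0.13 0.001 0.002 1"

```text
clock: 30.28
tcp_pos: [0.6447, 0.2848, 0.0214]
orientation: [1.21, 1.209, -1.209]
contact_force: [1.1, -0.9, 0.8]
grip_width: 0.0853
```

Run:
```python
from h import *
o=st();rel([.6445,.2845,-.025],0)
im=grab_frame("wrist"); ci=camera_info("wrist"); n=(.6445,.2845)
c=cv2.convertScaleAbs(crop(im,160,100,320,230,2.5),alpha=1.3)
overlay(c,ci,[(*n,.044,.062,(0,255,0)),(*n,.044,.046,(0,255,255)),(*n,0,.062,(255,255,0))],2.5,(160,100))
cv2.imwrite("pics/w26.png",c)
```

```text
t 30.27 tcp [0.6447 0.2848 0.0214] x [ 0.001  0.    -1.   ] yaw -0.0 q [-0.21  0.75 -0.44  1.58  0.38  0.9  -0.79] F [ 1.1 -0.9  0.8] grip 0.0853
turn [-0.0001 -0.0004 -0.0006] deg 0.0 shift [ 0.0464 -0.0002  0.0003]
```

View pics/w26.png

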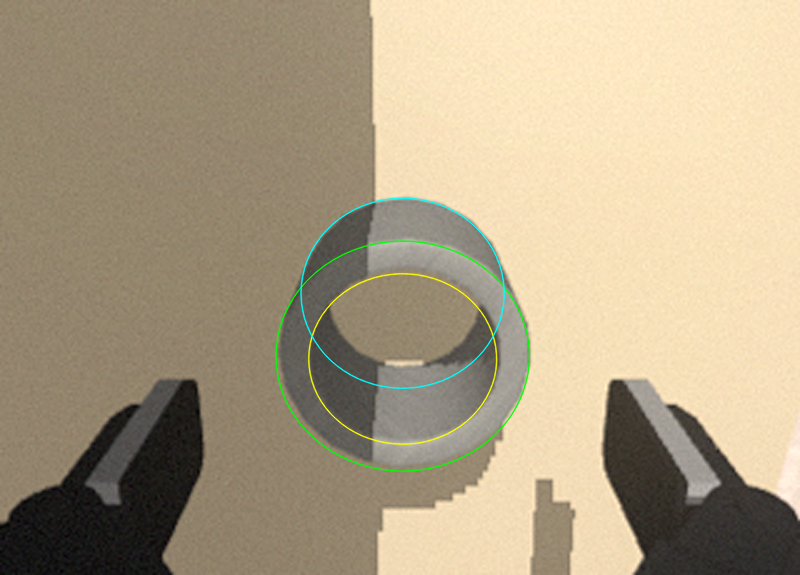

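Overlay fits to a pixel and the ring is centred between the fingers. Down and grip.

>>> apply_moves --series "0 0 0 0.02 0 0 1;0 0 0 0.035 0 0 1;0 0 0 0.043 0 0 1;0 0 0 0.046 0 0 1;0 0 0 0.046 0 0 1;0 0 0 0.046 0 0 0.85;0 0 0 0.046 0 0 0.75;0 0 0 0.046 0 0 0.5;0 0 0 0.046 0 0 0.5;0 0 0 0.046 0 0 0.5" --force 60

```text
clock: 31.58
tcp_pos: [0.6447, 0.2848, -0.0246]
orientation: [1.21, 1.209, -1.209]
contact_force: [-0.5, -0.8, 5.4]
grip_width: 0.0594
```

Run:
```python
from h import *
o=st()
im=grab_frame("wrist"); ci=camera_info("wrist"); n=(.6445,.2845)
c=cv2.convertScaleAbs(crop(im,160,100,320,230,2.5),alpha=1.3)
overlay(c,ci,[(*n,.044,.062,(0,255,0)),(*n,.044,.046,(0,255,255)),(*n,0,.062,(255,255,0))],2.5,(160,100))
cv2.imwrite("pics/w27.png",c); rel([.6445,.2845,.17],0);rel([.6265,.0765,.17],0)
```

```text
t 31.57 tcp [ 0.6447  0.2848 -0.0246] x [ 0.001  0.    -1.   ] yaw -0.0 q [-0.22  0.81 -0.42  1.59  0.41  0.83 -0.81] F [-0.5 -0.8  5.4] grip 0.0594
turn [-0.0002 -0.0003 -0.0007] deg 0.0 shift [-0.1946 -0.      0.0002]
turn [-0.0002 -0.0003 -0.0007] deg 0.0 shift [-0.1947 -0.018   0.2082]
```

View pics/w27.png

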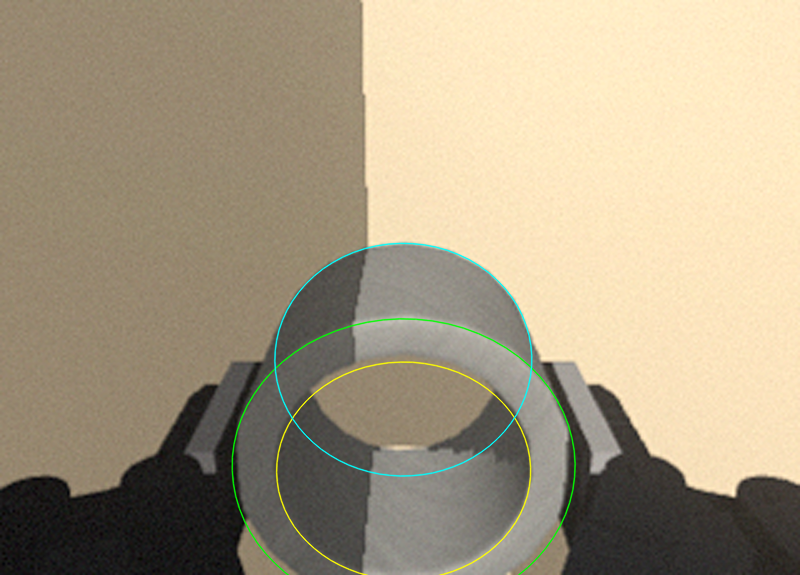

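>>> apply_moves --series "0 0 0 -0.008 0 0 0.5;0 0 0 -0.04 0 0 0.5;0 0 0 -0.09 0 0 0.5;0 0 0 -0.14 0 0 0.5;0 0 0 -0.175 0 0 0.5;0 0 0 -0.18 -0.003 0.035 0.5;0 0 0 -0.18 -0.007 0.08 0.5;0 0 0 -0.18 -0.011 0.125 0.5;0 0 0 -0.18 -0.015 0.17 0.5;0 0 0 -0.18 -0.018 0.198 0.5;0 0 0 -0.18 -0.018 0.208 0.5;0 0 0 -0.18 -0.018 0.208 0.5"

```text
clock: 33.12
tcp_pos: [0.6259, 0.0766, 0.1543]
orientation: [1.209, 1.21, -1.21]
contact_force: [-0.7, 0.6, -2.6]
grip_width: 0.0593
```

Run:
```python
from h import *
o=st();rel([.6266,.0768,.116],0)
im=grab_frame("wrist"); cv2.imwrite("pics/w28.png",cv2.convertScaleAbs(crop(im,160,100,320,230,2.5),alpha=1.5))
```

```text
t 33.12 tcp [0.6259 0.0766 0.1543] x [-0.001  0.    -1.   ] yaw -0.0 q [ 0.14  0.49 -0.49  1.68  0.26  1.03 -0.44] F [-0.7  0.6 -2.6] grip 0.0593
turn [-0.0004 -0.      0.0012] deg 0.1 shift [ 0.0383  0.0008 -0.0002]
```

View pics/w28.png

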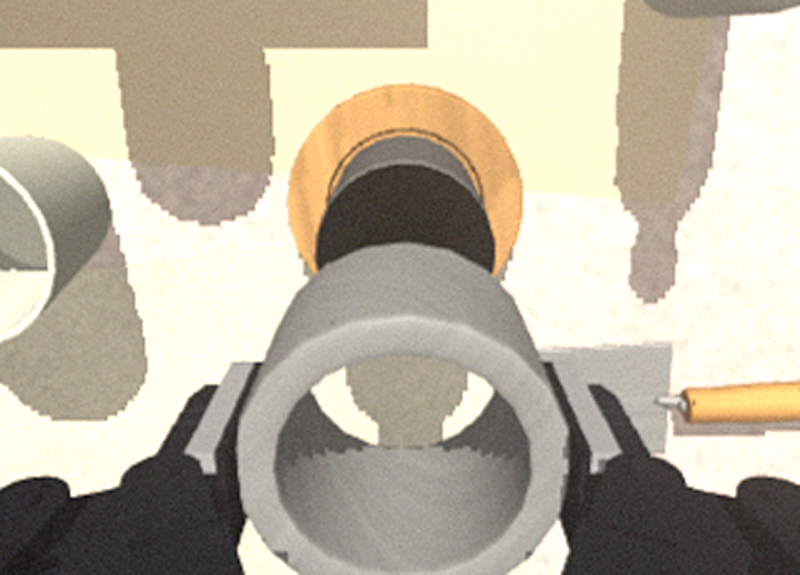

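Ring held level above the stack. Lowering to just above the neck to check fit.

>>> apply_moves --series "0 0 0.001 0.015 0.0007 0 0.5;0 0 0.001 0.028 0.0007 0 0.5;0 0 0.001 0.035 0.0007 0 0.5;0 0 0.001 0.038 0.0007 0 0.5;0 0 0.001 0.038 0.0007 0 0.5;0 0 0.001 0.038 0.0007 0 0.5"

```text
clock: 33.92
tcp_pos: [0.6271, 0.0765, 0.117]
orientation: [1.21, 1.208, -1.209]
contact_force: [0.5, -0.0, -3.3]
grip_width: 0.0596
```

Run:
```python
from h import *
o=st();rel([.6266,.0768,.065],0)
im=grab_frame("wrist"); ci=camera_info("wrist"); t=o['tcp_pos']; n=(.6266,.0766)
c=cv2.convertScaleAbs(crop(im,160,100,320,230,2.5),alpha=1.8)
overlay(c,ci,[(*n,.133,.034,(0,255,255)),(*n,.089,.066,(0,255,0))],2.5,(160,100)); cv2.imwrite("pics/w29.png",c)
s=grab_frame("scene"); cv2.imwrite("pics/s29.png",cv2.convertScaleAbs(crop(s,310,130,100,90,7),alpha=1.6))
```

```text
t 33.92 tcp [0.6271 0.0765 0.117 ] x [ 0.001 -0.    -1.   ] yaw -0.0 q [ 0.13  0.53 -0.48  1.71  0.29  0.96 -0.46] F [ 0.5 -0.  -3.3] grip 0.0596
turn [-0.0001  0.0002 -0.0011] deg 0.1 shift [ 0.052  -0.0006 -0.0003]
```

View pics/w29.png

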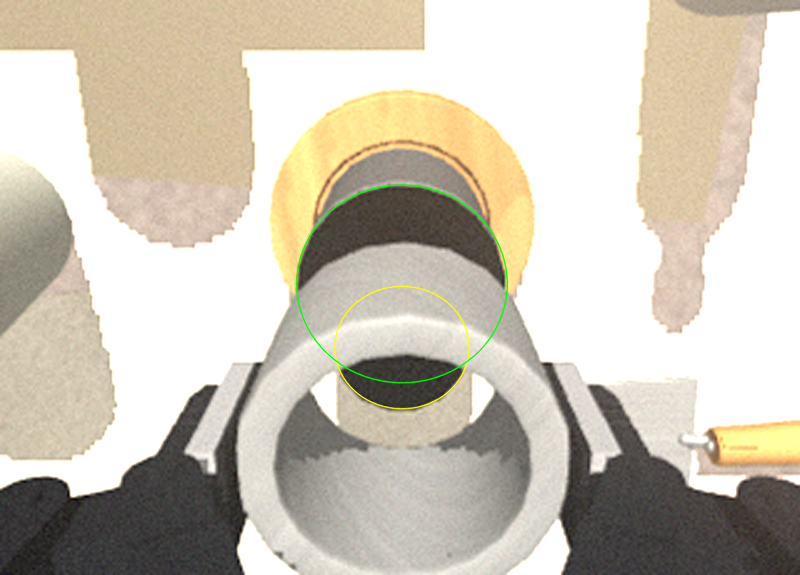

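View pics/s29.png

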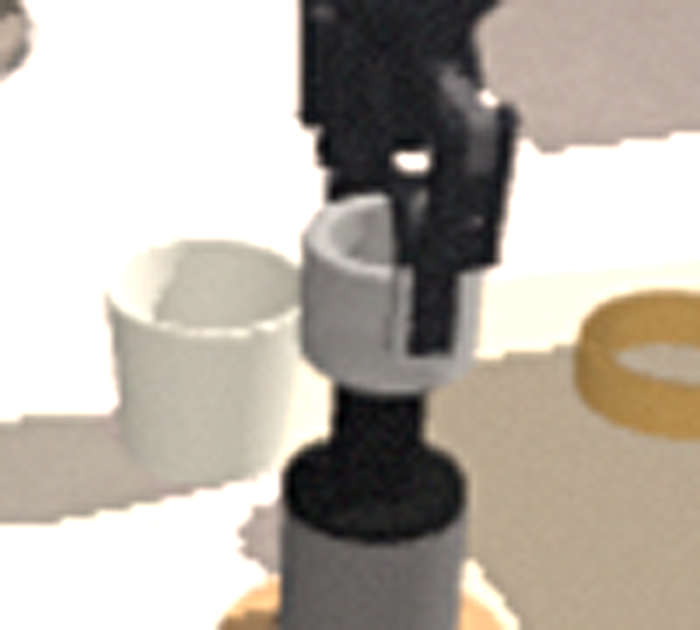

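>>> apply_moves --series "0 0 -0.001 0.01 -0.0005 0 0.5;0 0 -0.001 0.02 -0.0005 0 0.5;0 0 -0.001 0.03 -0.0005 0 0.5;0 0 -0.001 0.039 -0.0005 0 0.5;0 0 -0.001 0.045 -0.0005 0 0.5;0 0 -0.001 0.048 -0.0005 0 0.5;0 0 -0.001 0.048 -0.0005 0 0.5;0 0 -0.001 0.048 -0.0005 0 0.5"

```text
clock: 35.02
tcp_pos: [0.6266, 0.0765, 0.0689]
orientation: [1.209, 1.209, -1.209]
contact_force: [0.4, 0.6, -3.8]
grip_width: 0.06
```

Run:
```python
from h import *
o=st();rel([.6266,.0768,.0644],0)
```

```text
t 35.02 tcp [0.6266 0.0765 0.0689] x [-0. -0. -1.] yaw 0.0 q [ 0.11  0.59 -0.46  1.75  0.32  0.88 -0.49] F [ 0.4  0.6 -3.8] grip 0.06
turn [0.     0.0002 0.0001] deg 0.0 shift [ 0.0045  0.     -0.0003]
```

>>> apply_moves --series "0 0 0 0.002 0 0 0.5;0 0 0 0.0035 0 0 0.5;0 0 0 0.0045 0 0 0.5;0 0 0 0.005 0 0 0.5;0 0 0 0.0055 0 0 0.5;0 0 0 0.0055 0 0 0.5"

```text
clock: 35.78
tcp_pos: [0.6264, 0.0764, 0.0643]
orientation: [1.209, 1.209, -1.21]
contact_force: [-5.6, -1.5, 8.6]
grip_width: 0.0596
```

Run:
```python
from h import *
o=st()
s=grab_frame("scene"); cv2.imwrite("pics/s30.png",cv2.convertScaleAbs(crop(s,310,140,100,90,7),alpha=1.6))
```

```text
t 35.77 tcp [0.6264 0.0764 0.0643] x [-0.    -0.001 -1.   ] yaw -0.0 q [ 0.11  0.59 -0.45  1.75  0.33  0.87 -0.49] F [-5.6 -1.5  8.6] grip 0.0596
```

View pics/s30.png

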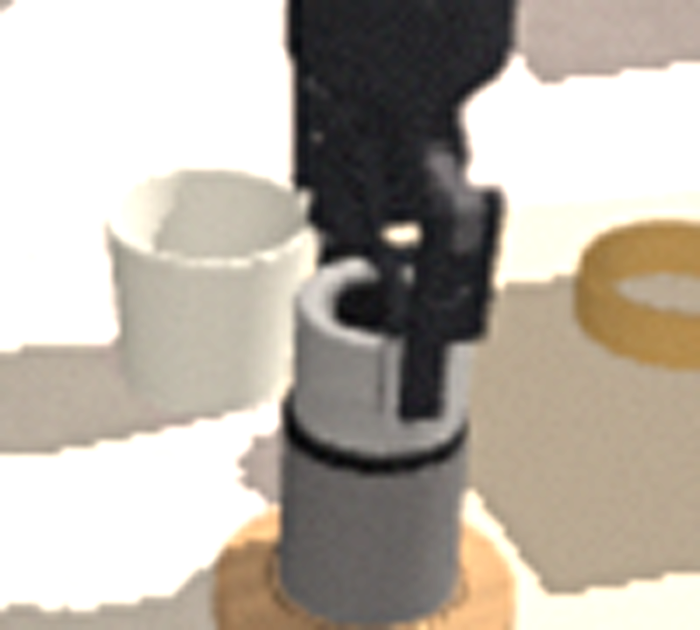

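The ring lies flat on the cover around the neck (8.6 N contact at the expected height). Releasing and backing off upward.

>>> apply_moves --series "0 0 0 0 0 0 0.74;0 0 0 0 0 0 0.8;0 0 0 0 0 0 0.88;0 0 0 0 0 0 1;0 0 0 0 0 0 1;0 0 0 -0.01 0 0 1;0 0 0 -0.03 0 0 1;0 0 0 -0.07 0 0 1;0 0 0 -0.11 0 0 1;0 0 0 -0.15 0 0 1;0 0 0 -0.16 0 0 1;0 0 0 -0.16 0 0 1"

```text
clock: 37.33
tcp_pos: [0.6267, 0.0766, 0.2243]
orientation: [1.21, 1.208, -1.208]
contact_force: [-0.7, -0.6, -0.6]
grip_width: 0.0852
```

Run:
```python
from h import *
o=st(); n=(.6266,.0766)
im=grab_frame("wrist"); ci=camera_info("wrist"); c=cv2.convertScaleAbs(crop(im,220,90,200,150,4),alpha=1.5)
overlay(c,ci,[(*n,.133,.062,(0,255,0)),(*n,.133,.034,(0,255,255))],4,(220,90)); cv2.imwrite("pics/w31.png",c)
s=grab_frame("scene"); cv2.imwrite("pics/s31.png",cv2.convertScaleAbs(crop(s,310,140,100,90,7),alpha=1.5)); cv2.imwrite("pics/s31f.png",s)
```

```text
t 37.33 tcp [0.6267 0.0766 0.2243] x [ 0.001 -0.    -1.   ] yaw 0.0 q [ 0.15  0.43 -0.51  1.61  0.22  1.16 -0.4 ] F [-0.7 -0.6 -0.6] grip 0.0852
```

View pics/w31.png

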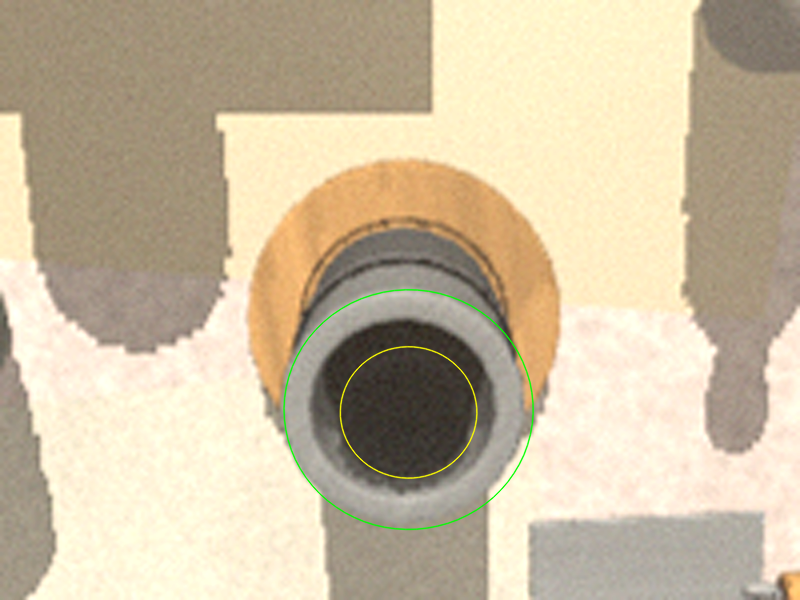

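View pics/s31.png

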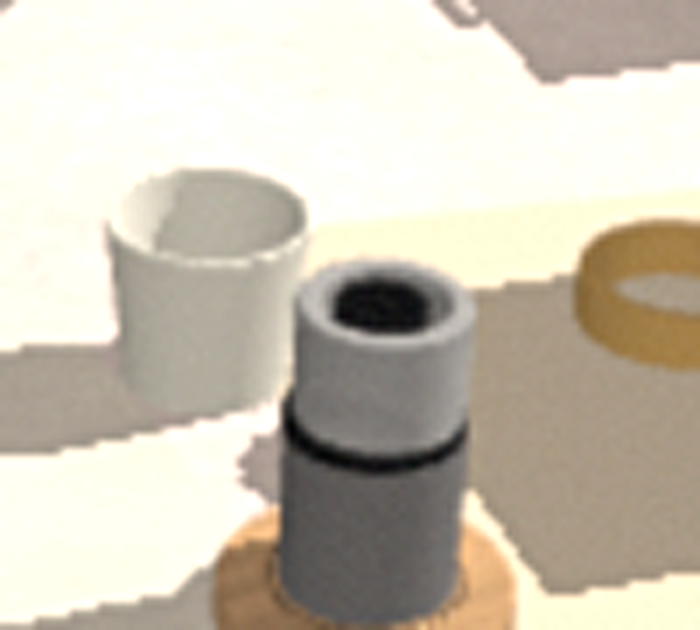

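View pics/s31f.png

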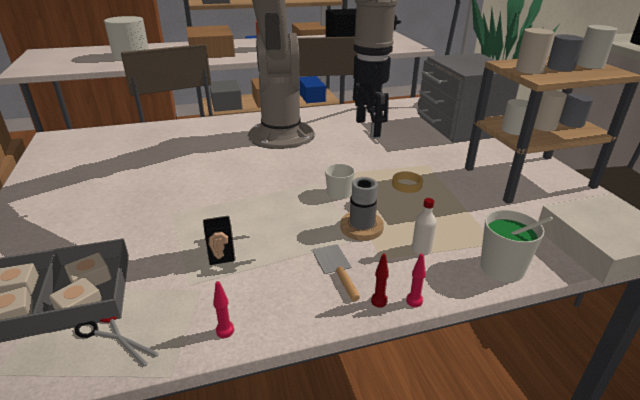

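The stack stands upright: ring flat on the cover, the cover's dark rim even on the sleeve, the sleeve on the board. The bystanders are at the same pixels as before. Handing in.

```bash
python3 -c "
from bench import *
print(hand_in())"
```

```text
the job is handed in; nothing more can be done
None
```

The nose mould is set up on the board: nose, sleeve, cover and ring weight are stacked in that order. I handed it in at about 37 s; no verdict was reported.

- **Final checks:** After release and retreat, the wrist and scene pictures show the stack upright and still. The ring lies flat on the cover and the sleeve is on the board. Overlays put the parts on one axis to within about 2 mm. The sleeve, cover and ring each touched down within 1 mm of the height worked out for them. In the final scene picture the bystanders look unmoved; I compared them by eye and did not measure them.
- **Failed first grip:** My first grasp of the nose failed. The fingertips sit well behind the reported TCP (about 45 mm when open), so they closed above the puck onto the nose. They pressed it at about 28 N and pushed it about 6 mm on the table. I opened, measured the tips in two cameras, gripped the puck about 35 mm lower, and used that offset for the other parts.
- **Readings that disagreed:** The wrist camera and the TCP reading differed by about 1.5 mm in x at the board. My first reading of the ring from the top camera was about 5 mm off in y; a closer wrist view corrected it before I gripped.

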